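# Put the washed bottle rack's two plates back on its posts

## Robot

A 7-joint arm with a two-finger parallel gripper is mounted at the origin on the work surface. World frame = base frame: x ahead of the robot, y to its left, z up, the work surface at z = 0. Lengths are in m, angles in rad, forces in N, time in s.
With the tool pointing down it reaches from about 0.4 to 0.85 m from the base axis. Payload 4.5 kg.
Tool frame: the origin (TCP) lies at the very end of the fingers, on their centre line; the grasp point (between the pads) lies 19 mm behind it (r.grip_depth is the distance from the TCP to the grasp point, in m); z points along the fingers, x is the direction in which the jaws open and shut, and the axes are right-handed (so a half turn about z gives the same grasp; the last joint's range is limited). The gripper opens to 88 mm and grips with 3 to 60 N. Pads are 18 mm wide; open, the fingers measure 123 mm over their backs; the gripper's body (75 mm by 187 mm) begins 45 mm behind the grasp point.
Start: joints at [1.361, 0.689, -0.195, 1.565, 0.157, 0.902, -0.215], TCP at [0.151, -0.607, 0.239] pointing down, gripper open.
Joint ranges: [-3.01, 3.01], [-0.46, 2.08], [-1.47, 1.51], [0.13, 2.56], [-1, 4.14], [0.04, 2.09], [-2.66, 2.66]. Speed limits (rad/s): [2.57, 2.57, 3.14, 3.14, 3.14, 3.14, 3.14].

## Interface

Orientations are given as a unit quaternion [x, y, z, w].
In Python, from plant import r gives the robot as it stands. The module is installed in compiled form; this text tells all that it offers.
- The arm moves only by the shell command python3 -m jog 'ROWS' [FORCE]. ROWS is JSON, a list of rows, each a list of 5 numbers: the shift along the tool's x, y, z in units of 1 m (1.0 is 1 m), then the turn about the tool's z in units of 360 degrees (1.0 is 360 degrees), then the closure, from 0 (fully open) to 1 (shut). In form: [[dx, dy, dz, yaw, fingers], ...]. A call has 1 to 20 rows; each row shifts and turns the commanded pose from where the row before left it, along the tool's axes as they then stand; what a row does not reach is not made up. A row lasts 1/10 s, in which the tool goes at most 50 mm and 8.59 degrees, less where a joint would pass 70% of its speed; a pose out of reach is approached as far as the arm can. A call with a number of a shift or a turn outside -1 to 1 is refused whole. A call with a gripper value outside its range is refused whole. The fingers move at their own pace and stop on an object; FORCE is the grip in N (left out, the last holds). Time passes only in rows, so rows that do not move let the fingers close. It gives the time, the measured TCP pose, the force and the opening at its end, in the units of the state.
- r.get_state(): the state, without advancing time (a new reading comes with each control period).
- r.snapshot(name): name is "scene" or "side" or "wrist"; returns the picture (400x640x3 uint8, red, green, blue); there is no depth.
- r.get_calibration(name): a dict with "mtx" (3x3 intrinsics, pixels), "R" (3x3) and "t" (3): a world point X has camera coordinates R X + t. Camera axes: x right, y down, z forward; pixel columns grow to the right and rows downward; lengths in m; the calibration is good to about 2 mm. The wrist camera is an equidistant fisheye: a pixel r from the principal point sees the ray r / f radians off the axis. A picture is of the moment at which its call begins: read the wrist's pose just before it. get_calibration takes no time and is no camera call; for the wrist camera it gives the pose at the moment of the call.
- r.finish_job(): hands the job in, once; it reports no verdict.
Trained networks look in the newest picture that a camera, given by its name, has taken for a name from the list of things; names that differ only in an ending like _2 or _b are one class to them, and where a whole thing is asked for, a point or a joint stands for the part that bears it (a point fixed in the world has none). Each returns a list of dicts, best first, with "score" (0 to 1); they miss things now and then, are a little off and sometimes report something else, mostly with a low value. They report only what shows in the picture. A call takes as long as a camera call.
- r.cut_out(thing, camera): "pixels" (400x640 bool, what is visible of it) and "rect" ([left, top, right, bottom] in pixels, round what is visible of it).
The state is a dict: "clock": time; "q": joint angles; "qd": joint speeds; "joint_torque": joint torques, N m; "tool_pos": TCP position; "eef_rot": TCP orientation; "contact_force": force on the tool from outside, world axes, zero at the start; "moment": the same for the moment, N m; "opening": opening from 0.0 (shut) to 1.0 (fully open).
Only numpy, scipy, OpenCV 4.12 (cv2) and the standard library are available. Lean on these libraries where they do the work, as an engineer would, in place of code of your own. Each camera call takes 0.05 s, during which the arm holds its last target.

## Task

The bottle rack was taken apart for washing and its two plates are on the sloping draining stand. Lower the blue plate with the wide corner holes over the rack's four posts until it sits flat on the lower shoulders, then lower the orange plate with the narrow corner holes over the same posts until it sits flat on the upper shoulders, grips upward. Don't let the plates drop, and leave the bottles, cup, jar and marker box where they stand.

Things in the scene. Friction and masses are not known exactly. Their poses are not given: they have to be found in the camera images.
- rack: Bottle rack without its plates, fixed to the table: white foot board 200 x 160 mm (top at z = 14 mm) with four upright aluminium stepped posts at x +-72, y +-52 mm. Each post: 34 mm diameter up to the lower shoulder, 22 mm up to the upper shoulder (edge bevelled 2 mm), then a 10 mm pin whose last 10 mm taper to 4 mm. Origin: centre of its underside, on the table; x along the 200 mm side, z up
- rack_lower (a point): Centre of the four lower shoulders, 60 mm above the rack's origin: the blue plate's origin comes to rest here. Axes as the rack's.
- rack_upper (a point): Centre of the four upper shoulders, 126 mm above the rack's origin: the orange plate's origin comes to rest here. Axes as the rack's.
- rack_tips (a point): Centre of the four pin tips, 156 mm above the rack's origin. Axes as the rack's.
- stand: White plastic draining stand, 300 mm wide (y), 190 mm deep (x), over a grey tray; fixed. Its rails slope at 30 deg, rising along its +x (roughly away from the robot), with a 10 mm lip at the low edge. Slope surface 85 mm above the table over the origin, 40 mm at the lip, 132 mm at the top end. Plates lie side by side, centres at x = 0, y = about +-80 mm. Origin: on the table under its middle; z up.
- lower_plate: Blue plastic plate 180 x 140 x 8 mm, about 0.2 kg: four 44 mm bottle holes (x +-33, y +-36) and four 26 mm post holes (x +-72, y +-52 mm); belongs on the lower shoulders, either way round. Loose on the stand's 30 deg slope, grip side up, x straight up the slope; left or right place at random. Origin: centre of underside; x along its 180 mm side and its grip, z out of the grip face.
- lower_plate_grip (a point): Middle of the blue plate's bridge-shaped grip, 37 mm above the underside, over the plate's centre; axes as the plate's. Grip bar: 96 mm long (x), 16 mm thick (y), 22 mm high, its top 48 mm above the underside; 18 mm of free space between bar and plate; two end pillars at x +-40 mm. The bottle holes lie on both sides of it.
- upper_plate: Orange plastic plate 180 x 140 x 8 mm, about 0.2 kg: four 44 mm bottle holes (x +-33, y +-36) and four 14 mm post holes (x +-72, y +-52 mm); belongs on the upper shoulders, either way round. Loose on the stand's 30 deg slope, grip side up, x straight up the slope; left or right place at random. Origin: centre of underside; x along its 180 mm side and its grip, z out of the grip face.
- upper_plate_grip (a point): Middle of the orange plate's bridge-shaped grip, 37 mm above the underside, over the plate's centre; axes as the plate's. Grip bar: 96 mm long (x), 16 mm thick (y), 22 mm high, its top 48 mm above the underside; 18 mm of free space between bar and plate; two end pillars at x +-40 mm. The bottle holes lie on both sides of it.
- big_bottle_a: Tall clear plastic bottle with white cap and blank label, 90 mm diameter, 300 mm high, off to one side. Leave alone. Origin: centre of its underside.
- big_bottle_b: Tall clear plastic bottle with red cap, 90 mm diameter, 300 mm high, off to the other side. Leave alone. Origin: centre of its underside.
- glass_bottle_a: Clear glass bottle, 62 mm diameter, 200 mm high, beyond the work. Leave alone. Origin: centre of its underside.
- glass_bottle_b: Green glass bottle, 62 mm diameter, 200 mm high, beyond the work. Leave alone. Origin: centre of its underside.
- pink_cup: Pink translucent empty cup, 70 mm diameter, 110 mm high, between stand and rack, nearer the robot. Leave alone. Origin: centre of its underside.
- jar: Glass jar with yellow lid, 68 mm diameter, 75 mm high, beyond the work. Leave alone. Origin: centre of its underside.
- marker_box: Flat cardboard box of coloured pens, 170 x 55 x 27 mm, between stand and rack. Leave alone. Origin: centre of its underside.

How it is judged:
By the outcome, as a careful person would: the job done as asked, in the order asked, and still so for the second after the job is handed in, with the robot touching nothing.
It also fails if it takes over 66 s, if anything falls off the work surface, if the arm or the gripper's body presses on something with over 40 N, if the wrist force passes 120 N, or if a joint passes its speed limit or range.

## Working session

There is one attempt and no reset: what is moved stays moved. The work goes in short steps, Python scripts to look and compute and a shell command to move; the robot and the scene stay as the last step left them, time stands still between calls to the robot, and variables do not carry over. Pictures are saved under pics/ and viewed, and the job is handed in when it is done.

```bash
mkdir -p pics; python3 - <<'E'
from plant import r
import cv2
s=r.get_state()
print(s)
for n in ["scene","side","wrist"]:
    im=r.snapshot(n); cv2.imwrite(f"pics/{n}0.png",im[:,:,::-1])
    c=r.get_calibration(n); print(n,c)
E
```

```text
{'clock': 0.0, 'q': array([ 1.36076195,  0.69001615, -0.19451714,  1.56633179,  0.15732555,
        0.90249887, -0.21508814]), 'qd': array([-0.00085829, -0.00098896, -0.00039489,  0.0011471 , -0.00101979,
        0.00062559,  0.00188094]), 'joint_torque': array([-9.82409692e-04, -5.27557075e+01, -1.26653966e+00, -1.53424805e+01,
       -5.24296355e-02,  6.61136190e-03,  1.64647836e-04]), 'tool_pos': array([ 0.1506861 , -0.60591359,  0.23789331]), 'eef_rot': array([ 7.87887675e-01, -6.15818274e-01, -7.75967272e-04, -5.11990601e-04]), 'contact_force': array([-0.01984198, -1.03559009,  0.10941565]), 'moment': array([-0.04558008,  0.014699  ,  0.02078611]), 'opening': 0.9989406095131623}
scene {'mtx': array([[424.98724684,   0.        , 321.65046542],
       [  0.        , 424.98724684, 198.86102719],
       [  0.        ,   0.        ,   1.        ]]), 'R': array([[ 0.69859471,  0.71547419, -0.00788145],
       [ 0.48430802, -0.4809331 , -0.73085505],
       [-0.52669837,  0.50675442, -0.68248721]]), 't': array([-0.42065983, -0.2046568 ,  1.73789792])}
side {'mtx': array([[394.99625263,   0.        , 314.78132782],
       [  0.        , 394.99625263, 205.0544905 ],
       [  0.        ,   0.        ,   1.        ]]), 'R': array([[-0.6733405 , -0.73926824,  0.00974922],
       [-0.43104007,  0.38181821, -0.81756915],
       [ 0.60068048, -0.55470472, -0.5757479 ]]), 't': array([0.3890184 , 0.35775433, 0.93528863])}
wrist {'mtx': array([[309.70691629,   0.        , 317.58783183],
       [  0.        , 309.70691629, 204.41654024],
       [  0.        ,   0.        ,   1.        ]]), 'R': array([[ 0.24128443, -0.97045351, -0.00134247],
       [-0.92821983, -0.23118706,  0.29147984],
       [-0.28317799, -0.06908344, -0.95657603]]), 't': array([-0.62308743, -0.03924159,  0.38997303])}
```

View pics/scene0.png

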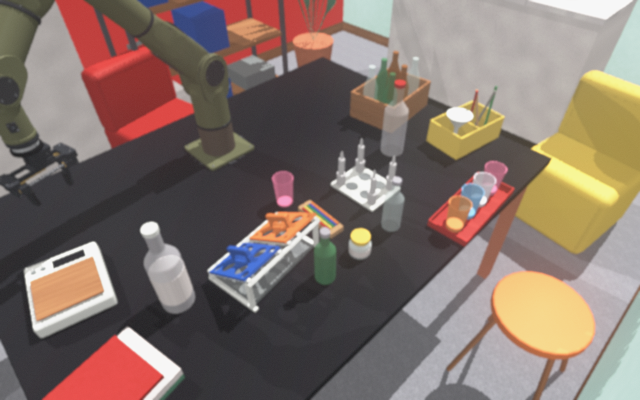

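View pics/side0.png

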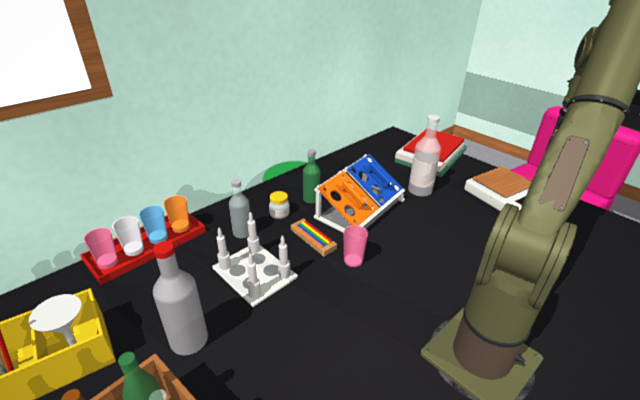

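View pics/wrist0.png

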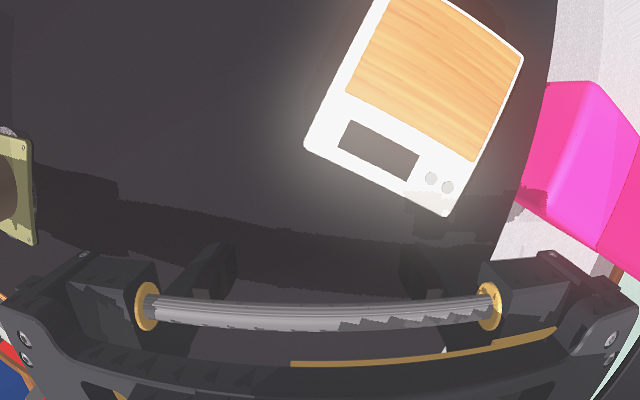

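The scene picture shows the blue plate at about (245,262), nearer the robot's right, and the orange plate at (283,226). The rack is at (367,183), with the cup at (283,190), the pens at (321,217) and the green bottle at (325,258). The side view agrees: orange (347,195), blue (375,180), rack (254,263). Next I'll make rough fixes.

```bash
cat > h.py <<'E'
import numpy as np, cv2
from plant import r
from scipy.optimize import least_squares
from scipy.spatial.transform import Rotation as Ro
C={}
def cal(n):
    c=r.get_calibration(n); return (c["mtx"],c["R"],c["t"],n)
def proj(P,c):
    m,R,t,n=c; X=np.atleast_2d(P)@R.T+t
    if n=="wrist":
        rho=np.hypot(X[:,0],X[:,1]); th=np.arctan2(rho,X[:,2]); k=th/np.maximum(rho,1e-9)
        return np.c_[m[0,0]*k*X[:,0]+m[0,2], m[1,1]*k*X[:,1]+m[1,2]]
    return np.c_[m[0,0]*X[:,0]/X[:,2]+m[0,2], m[1,1]*X[:,1]/X[:,2]+m[1,2]]
def ray(uv,c):
    m,R,t,n=c; x=(uv[0]-m[0,2])/m[0,0]; y=(uv[1]-m[1,2])/m[1,1]
    if n=="wrist":
        th=np.hypot(x,y); d=np.array([x/th*np.sin(th),y/th*np.sin(th),np.cos(th)])
    else: d=np.array([x,y,1.])
    d=R.T@d; return -R.T@t, d/np.linalg.norm(d)
def onz(uv,c,z):
    o,d=ray(uv,c); return o+d*(z-o[2])/d[2]
E
python3 - <<'E'
from h import *
cs=[cal("scene"),cal("side")]
for th in ["rack","stand","lower_plate","upper_plate","lower_plate_grip","glass_bottle_a","glass_bottle_b","big_bottle_a","big_bottle_b","pink_cup","jar","marker_box"]:
    cen=[];pr=[]
    for c in cs:
        d=r.cut_out(th,c[3])
        out=[]
        for x in d[:3]:
            ys,xs=np.nonzero(x["pixels"]); out.append((round(x["score"],2),[int(v) for v in x["rect"]],(round(xs.mean(),1),round(ys.mean(),1))))
        pr.append(out); 
        if out: cen.append(ray(out[0][2],c))
    print(th,pr)
    if len(cen)==2:
        A=sum(np.eye(3)-np.outer(d,d) for o,d in cen); b=sum((np.eye(3)-np.outer(d,d))@o for o,d in cen)
        print("   tri",np.linalg.solve(A,b).round(3))
E
```

```text
rack [[(0.72, [331, 142, 396, 209], (np.float64(363.1), np.float64(181.5))), (0.49, [351, 226, 373, 259], (np.float64(359.7), np.float64(243.4)))], [(0.65, [213, 215, 296, 307], (np.float64(253.4), np.float64(268.1))), (0.42, [348, 156, 403, 204], (np.float64(374.9), np.float64(179.0)))]]
   tri [0.573 0.241 0.027]
stand [[(0.69, [208, 215, 321, 311], (np.float64(270.6), np.float64(267.3)))], [(0.93, [314, 169, 402, 232], (np.float64(352.5), np.float64(209.3)))]]
   tri [ 0.616 -0.227 -0.011]
lower_plate [[(0.7, [210, 243, 282, 284], (np.float64(243.8), np.float64(259.9)))], [(0.82, [346, 154, 401, 205], (np.float64(374.2), np.float64(178.7)))]]
   tri [ 0.605 -0.311  0.089]
upper_plate [[(0.83, [250, 208, 314, 242], (np.float64(282.7), np.float64(225.4))), (0.47, [330, 142, 395, 209], (np.float64(363.3), np.float64(181.1)))], [(0.62, [317, 172, 377, 225], (np.float64(348.0), np.float64(197.9))), (0.3, [288, 219, 335, 255], (np.float64(312.6), np.float64(237.0)))]]
   tri [ 0.581 -0.147  0.091]
lower_plate_grip [[(0.9, [210, 241, 279, 280], (np.float64(243.9), np.float64(259.4)))], [
[... 1377 characters left out ...]
.4)))], [(0.94, [154, 240, 209, 356], (np.float64(177.7), np.float64(303.2))), (0.77, [410, 113, 440, 195], (np.float64(425.0), np.float64(160.7)))]]
   tri [ 0.526 -0.009 -0.013]
pink_cup [[(0.87, [269, 170, 294, 206], (np.float64(282.5), np.float64(187.7)))], [(0.73, [343, 227, 368, 266], (np.float64(353.9), np.float64(245.5)))]]
   tri [ 0.423 -0.014  0.062]
jar [[(0.87, [347, 227, 372, 259], (np.float64(359.5), np.float64(243.7)))], [(0.74, [287, 220, 332, 255], (np.float64(313.2), np.float64(237.1))), (0.55, [270, 191, 288, 219], (np.float64(278.3), np.float64(205.1)))]]
   tri [ 0.678  0.007 -0.042]
marker_box [[(0.95, [295, 198, 343, 237], (np.float64(321.6), np.float64(217.2)))], []]
```

```bash
python3 - <<'E'
from h import *
cs=[cal("scene"),cal("side")]
def tri(a,b):
    cen=[ray(a,cs[0]),ray(b,cs[1])]
    A=sum(np.eye(3)-np.outer(d,d) for o,d in cen); b=sum((np.eye(3)-np.outer(d,d))@o for o,d in cen)
    return np.linalg.solve(A,b).round(3)
print("bigA",tri((166.6,271.5),(425,160.7)),"gA(by rack)",tri((392.4,206.6),(238.5,211.1)),"green",tri((324.8,258.2),(310.4,177.8)))
print("bigB",tri((395,125),(177.7,303.2)))
print("jar",tri((359.5,243.7),(278.3,205)), "box", onz((321.6,217.2),cs[0],.027))
s=r.get_state();R=Ro.from_quat(s["eef_rot"]).as_matrix();print(R.round(3))
w=cal("wrist"); o=-w[1].T@w[2]; print("cam in tool",(R.T@(o-s["tool_pos"])).round(3), "axis in tool",(R.T@w[1].T).round(3))
E
```

```text
bigA [ 0.523 -0.495  0.13 ] gA(by rack) [0.763 0.16  0.087] green [ 0.761 -0.144  0.089]
bigB [0.508 0.487 0.124]
jar [0.765 0.003 0.036] box [0.59544553 0.00661127 0.027     ]
[[ 0.241 -0.97  -0.   ]
 [-0.97  -0.241 -0.   ]
 [ 0.     0.    -1.   ]]
cam in tool [-0.001 -0.076 -0.146] axis in tool [[ 1.    -0.    -0.   ]
 [ 0.     0.957  0.291]
 [-0.    -0.291  0.957]]
```

```bash
python3 -m jog '[[0,0,-0.04,0,0],[0,0,-0.04,0,0],[0,0,-0.04,0,0],[-0.02,-0.039,0,0,0],[-0.02,-0.039,0,0,0],[-0.02,-0.039,0,0,0],[-0.02,-0.039,0,0,0],[-0.02,-0.039,0,0,0],[-0.02,-0.039,0,0,0],[-0.02,-0.039,0,0,0],[-0.02,-0.039,0,0,0],[-0.02,-0.039,0,0,0],[-0.02,-0.039,0,0,0],[-0.02,-0.039,0,0,0],[-0.02,-0.039,0,0,0],[-0.02,-0.039,0,0,0],[0,0,0,0.018,0],[0,0,0,0,0]]'
python3 - <<'E'
from h import *
im=r.snapshot("wrist"); cv2.imwrite("pics/w1.png",im[:,:,::-1])
np.savez("w1.npz",im=im,*[]); 
import pickle; pickle.dump((cal("wrist"),im,r.get_state()),open("w1.pkl","wb"))
for th in ["lower_plate","upper_plate","stand"]:
    for x in r.cut_out(th,"wrist")[:2]: print(th,round(x["score"],2),x["rect"])
E
```

```text
clock: 3.15
tool_pos: [0.5809, -0.2304, 0.3584]
eef_rot: [0.753, -0.659, -0.0, 0.0]
contact_force: [-0.1, -0.4, 0.0]
opening: 1.002
upper_plate 0.57 [193.6, 102.4, 313.1, 208.2]
stand 0.8 [201.6, 89.0, 437.2, 212.9]
```

View pics/w1.png

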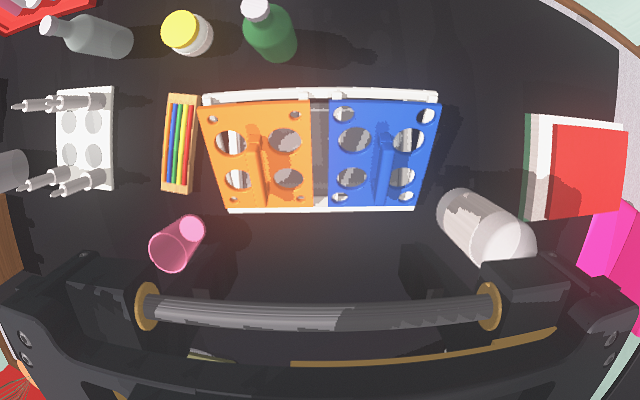

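The wrist view shows orange at (255,155), blue at (380,155), the pens at (180,145) and the rack at (85,135). I'll enlarge it to fit the poses.

```bash
python3 - <<'E'
import cv2
im=cv2.imread("pics/w1.png")
cv2.imwrite("pics/w1b.png",cv2.resize(im[80:220,190:450],None,fx=3,fy=3,interpolation=cv2.INTER_CUBIC))
cv2.imwrite("pics/w1r.png",cv2.resize(im[75:205,0:130],None,fx=4.5,fy=4.5,interpolation=cv2.INTER_CUBIC))
E
```

```text
(no output)
```

View pics/w1b.png

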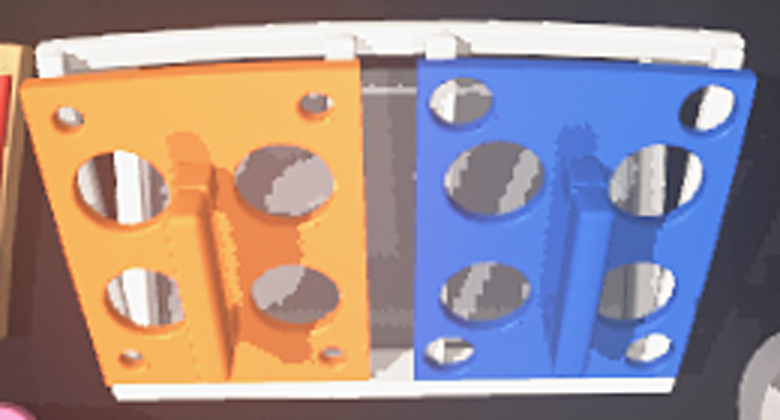

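View pics/w1r.png

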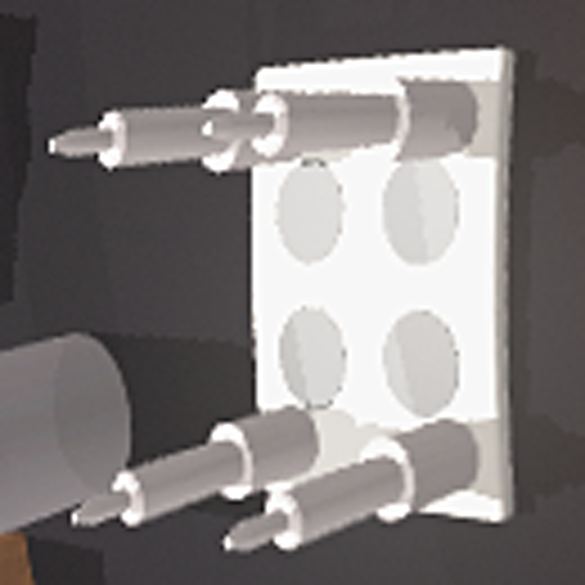

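```bash
cat > fitp.py <<'E'
from h import *
import pickle
c,im,s=pickle.load(open("w1.pkl","rb"))
def pose(p):
    x,y,z,yaw=p
    return np.array([x,y,z]), (Ro.from_euler("z",yaw)*Ro.from_euler("y",-np.pi/6)).as_matrix()
obs={"blue":[((.09,.07),(418,58)),((.09,-.07),(755,72)),((-.09,-.07),(672,378)),((-.09,.07),(415,380)),((.072,.052),(462,102)),((.072,-.052),(709,107)),((-.072,.052),(450,351)),((-.072,-.052),(649,348)),((.033,.036),(494,178)),((.033,-.036),(656,180)),((-.033,.036),(486,292))],
"orange":[((.09,.07),(22,80)),((.09,-.07),(360,58)),((-.09,-.07),(370,381)),((-.09,.07),(108,382)),((.072,.052),(69,116)),((.072,-.052),(316,103)),((-.072,.052),(132,357)),((-.072,-.052),(332,354)),((.033,.036),(122,187)),((.033,-.036),(284,180)),((-.033,-.036),(295,294))]}
for k,v in obs.items():
    P=np.array([[a[0],a[1],.008] for a,b in v]); U=np.array([b for a,b in v])/3+[190,80]
    f=lambda p:(proj(pose(p)[0]+P@pose(p)[1].T,c)-U).ravel()
    q=least_squares(f,[.6,-.3,.085,.13]).x
    o,R=pose(q); g=o+R@[0,0,.037]
    print(k,"x y z yawdeg",q[:3].round(4),np.degrees(q[3]).round(2),"rms",np.sqrt(np.mean(f(q)**2)).round(2),"grip",g.round(4))
s=r.get_state();R=Ro.from_quat(s["eef_rot"]).as_matrix();print(s["tool_pos"].round(4),R.round(4))
# rack
v=[((-72,52,156),(50,145)),((72,52,156),(0,0)),((.1,.08,.014),(0,0))]
pts=[((.072,.052,.156),(51,146)),((.072,-.052,.156),(208,129)),((-.072,.052,.156),(75,518)),((-.072,-.052,.156),(229,545)),
((.1,-.08,.014),(508,50)),((-.1,-.08,.014),(505,520)),((.1,.08,.014),(258,70)),((.033,.036,.014),(311,212)),((.033,-.036,.014),(422,211)),((-.033,.036,.014),(312,358)),((-.033,-.036,.014),(422,362))]
P=np.array([a for a,b in pts]);U=np.array([b for a,b in pts])/4.5+[0,75]
def f(p):
    Rz=Ro.from_euler("z",p[2]).as_matrix(); return (proj(P@Rz.T+[p[0],p[1],0],c)-U).ravel()
q=least_squares(f,[.57,.24,.1]).x; print("rack",q[:2].round(4),np.degrees(q[2]).round(2),"res",f(q).round(1))
E
python3 fitp.py
```

```text
blue x y z yawdeg [ 0.6085 -0.3121  0.0852] 8.38 rms 0.66 grip [ 0.5902 -0.3148  0.1173]
orange x y z yawdeg [ 0.585  -0.1521  0.0856] 8.34 rms 0.56 grip [ 0.5667 -0.1548  0.1176]
[ 0.5792 -0.2333  0.3588] [[ 1.297e-01 -9.916e-01 -5.000e-04]
 [-9.916e-01 -1.297e-01 -9.000e-04]
 [ 9.000e-04  6.000e-04 -1.000e+00]]
rack [0.5789 0.2354] 1.1 res [ 0.4 -0.4  0.3 -0.2 -0.   0.3 -0.   0.  -0.6 -0.5  0.   0.9 -0.8 -0.4
 -0.  -0.  -0.1 -0.1  0.3 -0.1  0.2  0.5]
```

```bash
python3 -m jog '[[0.04,0,0,-0.0025,0],[0.042,0,0.02,0,0],[0,0,0.04,0,0],[0,0,0.04,0,0],[0,0,0.04,0,0],[0,0,0.04,0,0],[0,0,0,0,0],[0,0,0,0,0]]'
python3 - <<'E'
from h import *
s=r.get_state();R=Ro.from_quat(s["eef_rot"]).as_matrix()
d=np.array([.5902,-.3148,.1173-.019])-s["tool_pos"]; print((R.T@d).round(4),np.degrees(np.arctan2(-R[0,1]*0-R[1,1],R[0,1])).round(2),R[:,0].round(4))
im=r.snapshot("wrist"); cv2.imwrite("pics/w2.png",im[:,:,::-1])
E
```

```text
clock: 4.15
tool_pos: [0.5912, -0.314, 0.1793]
eef_rot: [0.757, -0.654, -0.0, 0.0]
contact_force: [0.7, -0.0, 1.3]
opening: 0.999
[0.0007 0.0011 0.081 ] 171.65 [ 1.451e-01 -9.894e-01  1.000e-04]
```

View pics/w2.png

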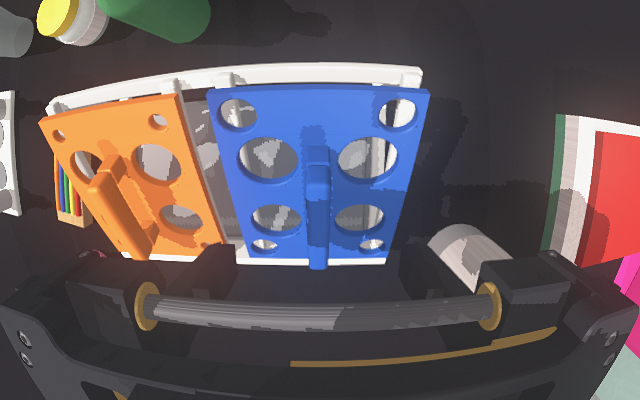

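The blue bar is at column 318, centred between the fingers. I'll descend and close.

```bash
python3 -m jog '[[0.001,0.001,0.03,0,0],[0,0,0.03,0,0],[0,0,0.011,0,0],[0,0,0.01,0,0],[0,0,0,0,0],[0,0,0,0,1],[0,0,0,0,1],[0,0,0,0,1],[0,0,0,0,1],[0,0,0,0,1],[0,0,0,0,1]]' 30
python3 - <<'E'
from h import *
s=r.get_state();print(s["tool_pos"],s["contact_force"],s["moment"],s["opening"])
im=r.snapshot("wrist"); cv2.imwrite("pics/w3.png",im[:,:,::-1])
E
```

```text
clock: 5.3
tool_pos: [0.5907, -0.3142, 0.0978]
eef_rot: [0.757, -0.653, 0.0, 0.0]
contact_force: [-0.6, 0.4, 0.0]
opening: 0.478
[ 0.59067273 -0.314167    0.09783629] [-0.55105602  0.37006588  0.01158106] [ 0.00877732 -0.00979926  0.01296975] 0.4780844644422428
```

View pics/w3.png

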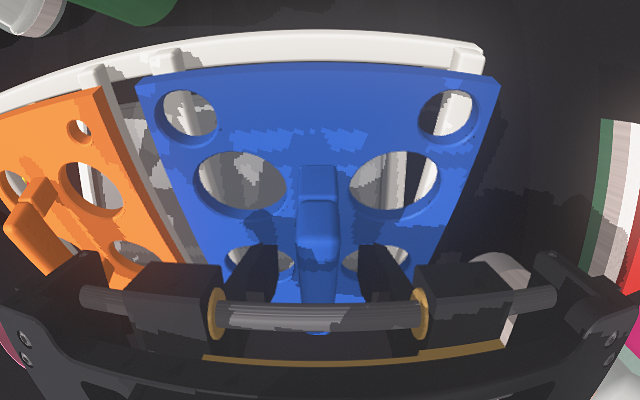

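The fingers are still closing, with the opening at 0.48 and falling. I'll keep closing.

```bash
python3 -m jog '[[0,0,0,0,1],[0,0,0,0,1],[0,0,0,0,1],[0,0,0,0,1],[0,0,0,0,1],[0,0,0,0,1]]' 30
python3 -m jog '[[0,0,0,0,1],[0,0,0,0,1]]' 30
```

```text
clock: 5.95
tool_pos: [0.5906, -0.3142, 0.0977]
eef_rot: [0.757, -0.654, 0.0, 0.0]
contact_force: [-0.1, 0.3, -0.9]
opening: 0.175
clock: 6.15
tool_pos: [0.5906, -0.3142, 0.0977]
eef_rot: [0.757, -0.653, 0.0, 0.0]
contact_force: [0.3, -0.2, -0.1]
opening: 0.174
```

The bar is gripped, with the opening at about 15 mm. I'll lift and check the tilt.

```bash
python3 -m jog '[[0,0,-0.005,0,1],[0,0,-0.01,0,1],[0,0,-0.02,0,1],[0,0,-0.03,0,1],[0,0,-0.04,0,1],[0,0,-0.04,0,1],[0,0,-0.03,0,1],[0,0,0,0,1],[0,0,0,0,1]]' 30
python3 - <<'E'
from h import *
for n in ("wrist","side"):
    im=r.snapshot(n); cv2.imwrite(f"pics/{n}4.png",im[:,:,::-1])
E
```

```text
clock: 7.05
tool_pos: [0.5903, -0.314, 0.2731]
eef_rot: [0.757, -0.653, 0.0, 0.0]
contact_force: [0.2, 0.3, -3.1]
opening: 0.179
```

View pics/wrist4.png

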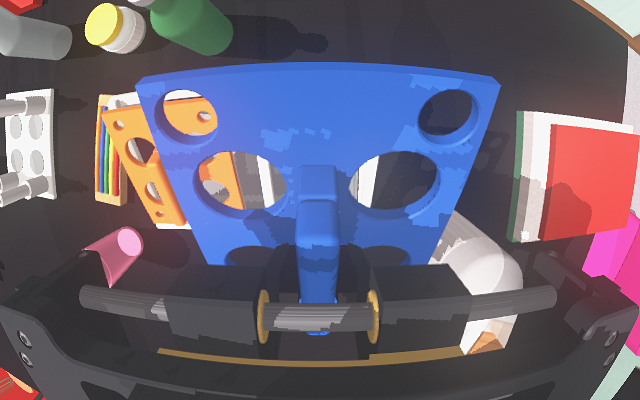

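View pics/side4.png

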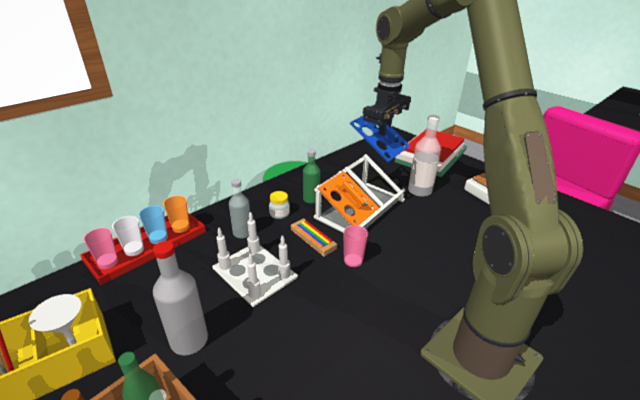

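The grip is firm but the plate still hangs at 30°. I'll level it by pressing it lightly onto free table at about (0.40, −0.25) with a softer grip.

```bash
python3 -m jog '[[-0.015,0.03,0,0,1],[-0.015,0.03,0,0,1],[-0.015,0.03,0,0,1],[-0.015,0.03,0,0,1],[-0.015,0.03,0,0,1],[-0.016,0.03,0,0,1],[0,0,0.04,0,1],[0,0,0.04,0,1],[0,0,0.04,0,1],[0,0,0.04,0,1],[0,0,0.03,0,1],[0,0,0.01,0,1],[0,0,0,0,1]]' 20
python3 - <<'E'
from h import *
for n in ("wrist","side"):
    im=r.snapshot(n); cv2.imwrite(f"pics/{n}5.png",im[:,:,::-1])
E
```

```text
clock: 8.45
tool_pos: [0.3981, -0.2497, 0.0712]
eef_rot: [0.757, -0.653, -0.002, 0.001]
contact_force: [-0.5, 0.1, -1.5]
opening: 0.183
```

View pics/side5.png

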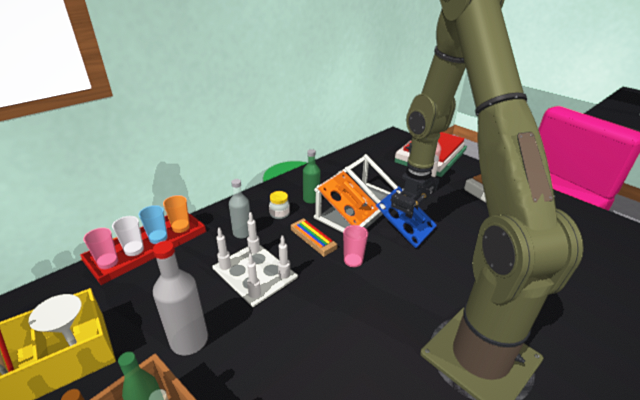

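```bash
python3 -m jog '[[0,0,0.008,0,1],[0,0,0.008,0,1],[0,0,0.008,0,1],[0,0,0.005,0,1],[0,0,0,0,1]]' 15
python3 -m jog '[[0,0,0.006,0,1],[0,0,0.006,0,1],[0,0,0.005,0,1],[0,0,0,0,1]]' 15
```

```text
clock: 9.05
tool_pos: [0.3991, -0.2503, 0.0431]
eef_rot: [0.757, -0.653, -0.0, 0.0]
contact_force: [0.7, -0.5, -1.2]
opening: 0.174
clock: 9.45
tool_pos: [0.3987, -0.2502, 0.0259]
eef_rot: [0.757, -0.653, -0.001, 0.0]
contact_force: [1.0, 1.0, -2.1]
opening: 0.179
```

```bash
python3 - <<'E'
from h import *
for n in ("wrist","side"):
    im=r.snapshot(n); cv2.imwrite(f"pics/{n}6.png",im[:,:,::-1])
E
```

```text
(no output)
```

View pics/wrist6.png

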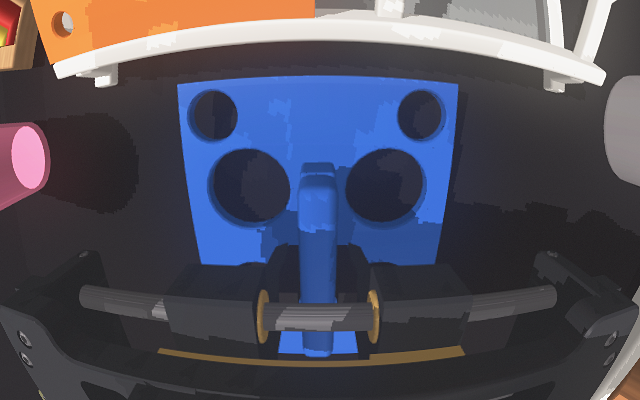

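Force stays low, and the plate looks nearly level in the wrist view, with the far edge at row 84 and post holes at (213,114) and (421,114). I'll fit the tilt relative to the tool.

```bash
cat > held.py <<'E'
from h import *
def fit(pts,uv,xs=1,roll=False,show=True):
    """plate pose from top-face points seen by wrist camera; returns world origin,R"""
    s=r.get_state(); c=cal("wrist"); T=Ro.from_quat(s["eef_rot"]).as_matrix()
    # nominal plate axes: x=-tool y, y=-tool x, z=-tool z
    B=T@np.array([[0,-1,0],[-1,0,0],[0,0,-1.]])
    P=np.c_[np.array(pts)/1000.,np.full(len(pts),.008)]; U=np.array(uv,float)
    def pose(p):
        R=B@Ro.from_euler("ZYX",[p[3],-p[4],p[5]*roll]).as_matrix()
        return s["tool_pos"]+B@np.array([p[0],p[1],p[2]]), R
    f=lambda p:np.r_[(proj(pose(p)[0]+P@pose(p)[1].T,c)-U).ravel(),0 if roll else p[5]]
    q=least_squares(f,[0,0,-.018,0,0.1,0]).x; o,R=pose(q)
    print("in tool x,y,z mm",(q[:3]*1e3).round(1),"yaw,pitchup,roll deg",np.degrees(q[3:]).round(2),"rms",np.sqrt(np.mean(f(q)**2)).round(2))
    print("world origin",o.round(4),"yaw",np.degrees(np.arctan2(R[1,0],R[0,0])).round(2),"zaxis",R[:,2].round(3), "tool",s["tool_pos"].round(4))
    return o,R
E
python3 - <<'E'
from held import *
fit([(72,52),(72,-52),(33,36),(33,-36),(90,70),(90,-70)],[(213,114),(421,114),(249,187),(385,187),(177,84),(459,84)])
import cv2
im=cv2.imread("pics/wrist6.png"); cv2.imwrite("pics/w6b.png",cv2.resize(im[70:270,165:475],None,fx=2.5,fy=2.5,interpolation=cv2.INTER_CUBIC))
E
```

```text
in tool x,y,z mm [  6.9   1.4 -24.6] yaw,pitchup,roll deg [-0.08  9.63  0.  ] rms 0.74
world origin [ 0.4051 -0.2479  0.0018] yaw 8.29 zaxis [-0.164 -0.024  0.986] tool [ 0.3985 -0.2503  0.0264]
```

View pics/w6b.png

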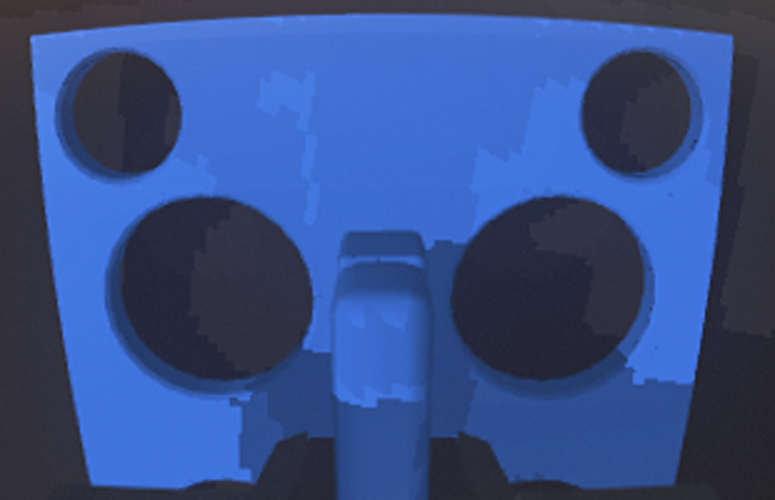

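```bash
python3 -m jog '[[0,0,0.004,0,1],[0,0,0.003,0,1],[0,0,0.002,0,1],[0,0,0,0,1]]' 15
python3 - <<'E'
from held import *
im=r.snapshot("wrist"); cv2.imwrite("pics/w7b.png",cv2.resize(im[70:270,165:475,::-1],None,fx=2.5,fy=2.5,interpolation=cv2.INTER_CUBIC))
E
```

```text
clock: 9.95
tool_pos: [0.3994, -0.2504, 0.0177]
eef_rot: [0.757, -0.653, 0.0, -0.0]
contact_force: [-0.0, 0.7, 0.5]
opening: 0.182
```

View pics/w7b.png

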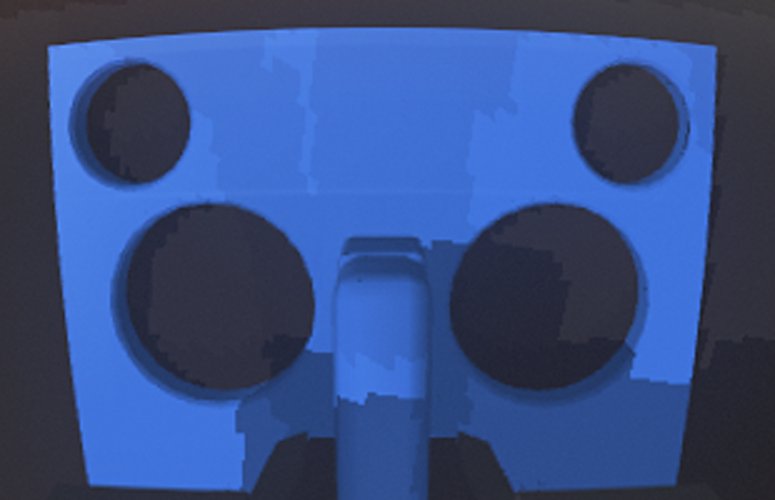

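```bash
python3 - <<'E'
from held import *
u=np.array([(130,123),(631,125),(212,302),(549,300),(48,45),(717,45)])/2.5+[165,70]
fit([(72,52),(72,-52),(33,36),(33,-36),(90,70),(90,-70)],u)
E
```

```text
in tool x,y,z mm [  2.9   1.4 -23.2] yaw,pitchup,roll deg [-0.09  3.29  0.  ] rms 0.43
world origin [ 0.402  -0.2487 -0.0055] yaw 8.31 zaxis [-0.057 -0.008  0.998] tool [ 0.3994 -0.2504  0.0178]
```

```bash
python3 -m jog '[[0,0,0.001,0,1],[0,0,0,0,1]]' 15; python3 -m jog '[[0,0,0.002,0,1],[0,0,0,0,1]]' 15
python3 - <<'E'
from held import *
im=r.snapshot("wrist"); cv2.imwrite("pics/w8b.png",cv2.resize(im[70:270,165:475,::-1],None,fx=2.5,fy=2.5,interpolation=cv2.INTER_CUBIC))
im=r.snapshot("side"); cv2.imwrite("pics/s8b.png",cv2.resize(im[150:270,330:470,::-1],None,fx=4,fy=4,interpolation=cv2.INTER_CUBIC))
E
```

```text
clock: 10.2
tool_pos: [0.3994, -0.2504, 0.0177]
eef_rot: [0.757, -0.653, 0.001, -0.0]
contact_force: [-0.6, 0.9, 12.0]
opening: 0.181
clock: 10.4
tool_pos: [0.3995, -0.2504, 0.0161]
eef_rot: [0.757, -0.653, 0.001, -0.0]
contact_force: [-0.1, 1.7, 16.8]
opening: 0.177
```

View pics/w8b.png

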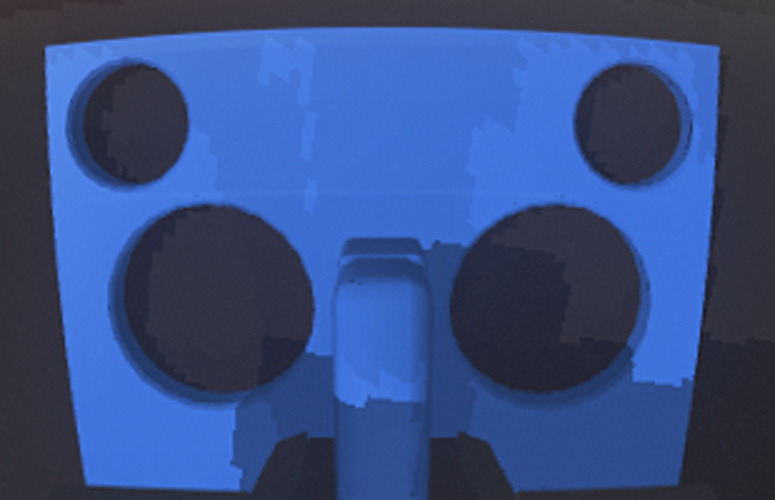

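View pics/s8b.png

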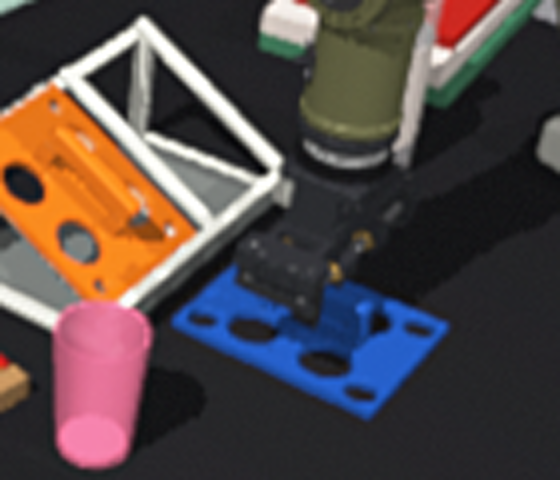

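The plate is flat on the table: contact force is 17 N and the underside is 16 mm below the TCP. I'll grip firmer, lift, turn +0.020 and carry it towards the rack.

```bash
python3 -m jog '[[0,0,0,0,1],[0,0,-0.01,0,1],[0,0,-0.03,0,1],[0,0,-0.04,0,1],[0,0,-0.045,0,1],[0,0,-0.045,0,1],[0,0,-0.035,0.02,1],[-0.02,-0.01,0,0,1],[-0.04,-0.016,0,0,1],[-0.04,-0.016,0,0,1],[-0.04,-0.016,0,0,1],[-0.04,-0.016,0,0,1],[-0.04,-0.016,0,0,1],[-0.04,-0.016,0,0,1],[-0.04,-0.016,0,0,1],[-0.04,-0.016,0,0,1],[-0.04,-0.016,0,0,1],[-0.04,-0.016,0,0,1],[0,0,0,0,1],[0,0,0,0,1]]' 40
python3 - <<'E'
from held import *
for n in ("wrist","side","scene"):
    im=r.snapshot(n); cv2.imwrite(f"pics/{n}9.png",im[:,:,::-1])
E
```

```text
clock: 12.5
tool_pos: [0.5594, 0.1735, 0.219]
eef_rot: [0.715, -0.699, -0.0, 0.001]
contact_force: [-0.2, -1.0, -2.9]
opening: 0.174
```

View pics/wrist9.png

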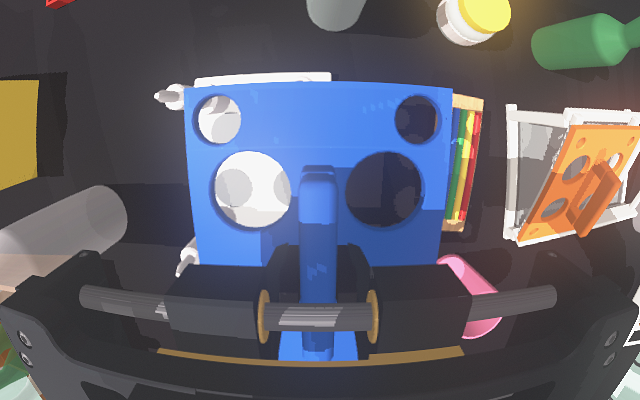

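View pics/side9.png

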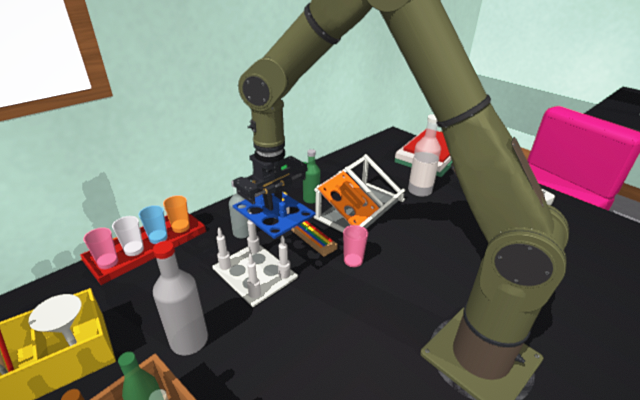

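```bash
python3 -m jog '[[-0.03,-0.009,0,0,1],[-0.031,-0.01,0,0,1],[0,0,0.02,0,1],[0,0,0.01,0,1],[0,0,0,0,1],[0,0,0,0,1]]' 40
python3 - <<'E'
from held import *
s=r.get_state();R=Ro.from_quat(s["eef_rot"]).as_matrix();print(s["tool_pos"],R.round(4), np.degrees(np.arctan2(R[0,0],-R[1,0])))
for n in ("wrist","side","scene"):
    im=r.snapshot(n); cv2.imwrite(f"pics/{n}10.png",im[:,:,::-1])
    if n=="wrist": cv2.imwrite("pics/w10b.png",cv2.resize(im[70:285,165:475,::-1],None,fx=2.5,fy=2.5,interpolation=cv2.INTER_CUBIC))
    if n=="side":cv2.imwrite("pics/s10b.png",cv2.resize(im[160:310,190:330,::-1],None,fx=4,fy=4,interpolation=cv2.INTER_CUBIC))
E
```

```text
clock: 13.25
tool_pos: [0.5784, 0.2323, 0.1898]
eef_rot: [0.714, -0.701, 0.0, 0.001]
contact_force: [0.7, 0.8, -1.9]
opening: 0.173
[0.57835038 0.23230002 0.18978175] [[ 1.830e-02 -9.998e-01 -5.000e-04]
 [-9.998e-01 -1.830e-02 -1.600e-03]
 [ 1.600e-03  6.000e-04 -1.000e+00]] 1.0467169117090598
```

View pics/w10b.png

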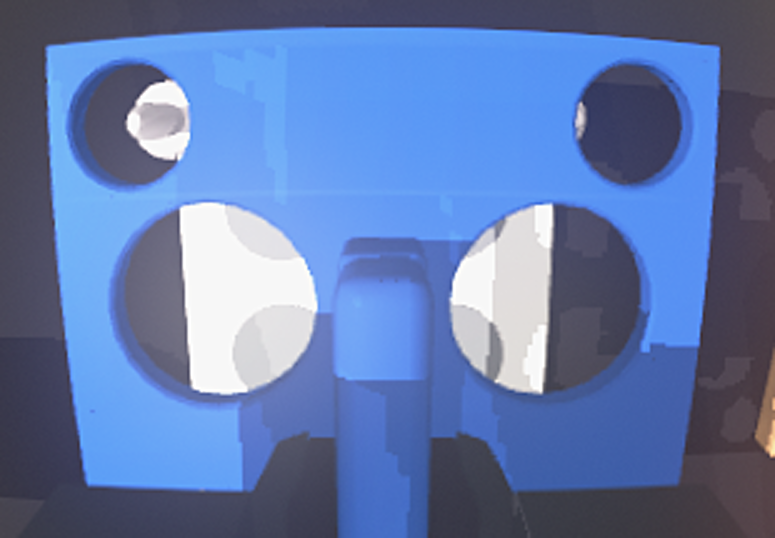

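View pics/s10b.png

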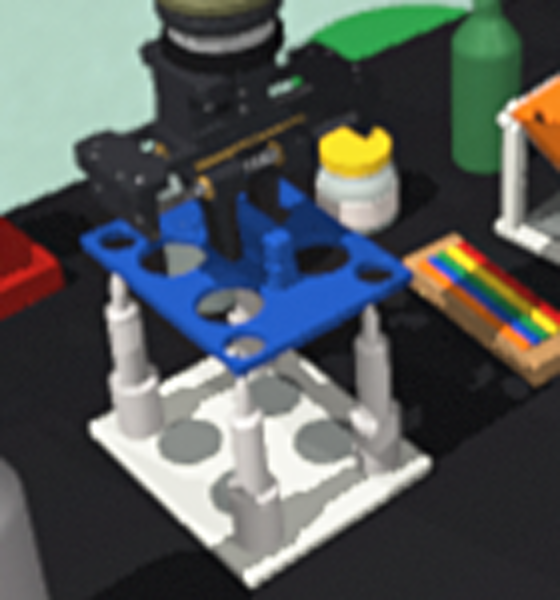

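```bash
python3 - <<'E'
from held import *
u=np.array([(130,123),(631,124),(212,302),(549,300),(46,45),(719,45)])/2.5+[165,70]
o,R=fit([(72,52),(72,-52),(33,36),(33,-36),(90,70),(90,-70)],u)
c=cal("wrist")
for uv,y in (((132,121),.052),((579,121),-.052)):
    t=onz(np.array(uv)/2.5+[165,70],c,.156); h=onz((np.array([130,123]) if y>0 else np.array([631,124]))/2.5+[165,70],c,.1898-.016+.008)
    print("tip",t.round(4),"hole top",h.round(4),"rack from tip",(t[:2]-Ro.from_euler("z",1.1,degrees=True).as_matrix()[:2,:2]@[.072,y]).round(4), "hole-derived plate",(h[:2]-Ro.from_euler("z",1.1,degrees=True).as_matrix()[:2,:2]@[.072,y]).round(4))
E
```

```text
in tool x,y,z mm [  2.9   1.4 -23.7] yaw,pitchup,roll deg [-0.06  4.13  0.  ] rms 0.47
world origin [0.5817 0.2351 0.1668] yaw 1.06 zaxis [-0.073 -0.001  0.997] tool [0.5788 0.2337 0.1905]
tip [0.652  0.2956 0.156 ] hole top [0.652  0.2876 0.1818] rack from tip [0.5811 0.2423] hole-derived plate [0.581  0.2342]
tip [0.6534 0.19   0.156 ] hole top [0.6537 0.1855 0.1818] rack from tip [0.5804 0.2406] hole-derived plate [0.5807 0.2361]
```

```bash
python3 -m jog '[[-0.006,0,0,0,1],[0,0,0,0,1],[0,0,0.015,0,1],[0,0,0.012,0,1],[0,0,0,0,1],[0,0,0,0,1]]' 40
python3 - <<'E'
from held import *
for n in ("wrist","side"):
    im=r.snapshot(n)
    if n=="wrist": cv2.imwrite("pics/w11b.png",cv2.resize(im[70:285,165:475,::-1],None,fx=2.5,fy=2.5,interpolation=cv2.INTER_CUBIC))
    if n=="side":cv2.imwrite("pics/s11b.png",cv2.resize(im[160:310,190:330,::-1],None,fx=4,fy=4,interpolation=cv2.INTER_CUBIC))
E
```

```text
clock: 14.0
tool_pos: [0.578, 0.2404, 0.1624]
eef_rot: [0.714, -0.7, -0.0, 0.0]
contact_force: [-0.2, -0.0, -2.0]
opening: 0.168
```

View pics/w11b.png

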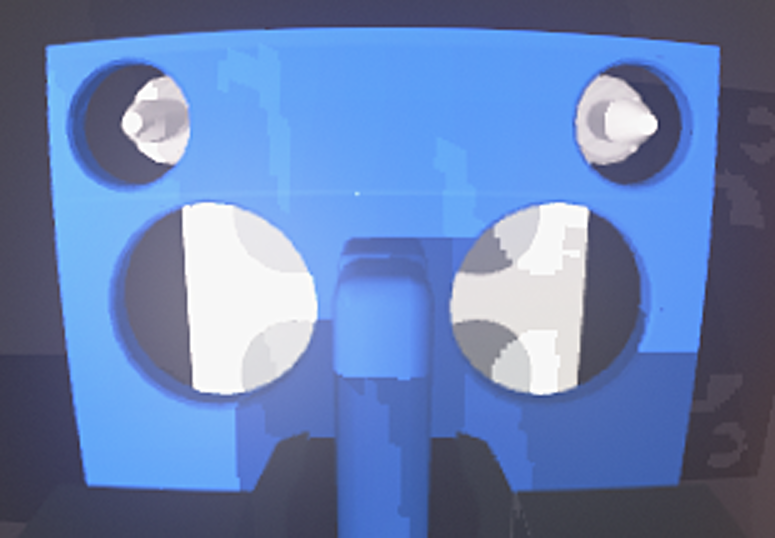

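View pics/s11b.png

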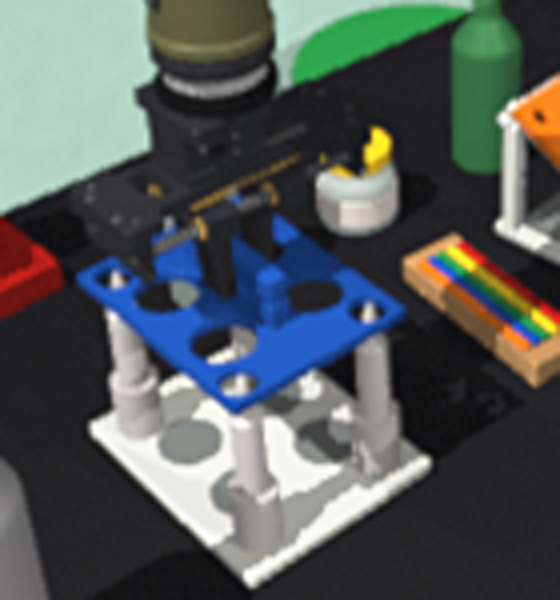

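The tips are inside the far holes. I'll zoom in for accurate centring.

```bash
python3 - <<'E'
from held import *
im=r.snapshot("wrist"); cv2.imwrite("pics/w12.png",im[:,:,::-1])
a=im[80:160,185:255,::-1]; b=im[80:160,385:455,::-1]
k=lambda a:cv2.resize(a,None,fx=5.6,fy=5.6,interpolation=cv2.INTER_CUBIC)
cv2.imwrite("pics/w12b.png",np.hstack([k(a),k(b)]))
E
```

```text
(no output)
```

View pics/w12b.png

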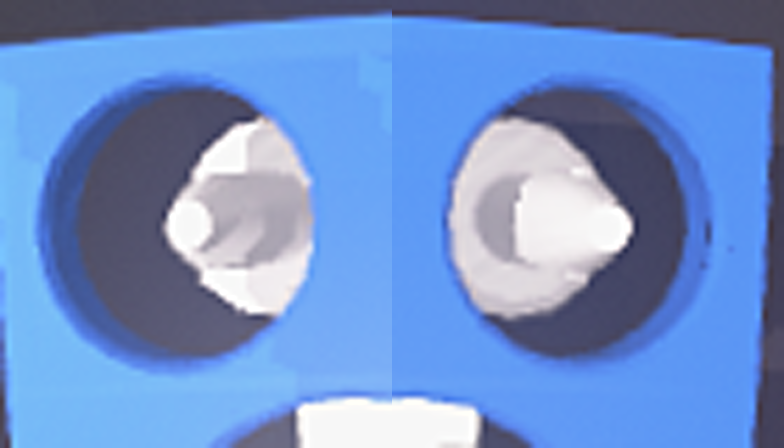

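```bash
python3 - <<'E'
from held import *
c=cal("wrist"); s=r.get_state(); zt=s["tool_pos"][2]
for zp in (zt-.016+.008, zt-.0185+.008):
    H=[onz(u,c,zp) for u in ((216.3,120.0),(418.6,119.6))]; T=[onz(u,c,.156) for u in ((219.3,120.2),(424.6,120.4))]
    print(zp,[h.round(4) for h in H],[t.round(4) for t in T],"tip-hole",((T[0]+T[1]-H[0]-H[1])/2).round(4),"yaw diff",np.degrees([(T[0]-T[1])[0]/.104,(H[0]-H[1])[0]/.104]).round(2))
E
```

```text
0.15527459446723685 [array([0.6513, 0.2948, 0.1553]), array([0.6536, 0.1922, 0.1553])] [array([0.6511, 0.2929, 0.156 ]), array([0.6534, 0.1891, 0.156 ])] tip-hole [-0.0001 -0.0025  0.0007] yaw diff [-1.27 -1.27]
0.15277459446723687 [array([0.6512, 0.2956, 0.1528]), array([0.6536, 0.1913, 0.1528])] [array([0.6511, 0.2929, 0.156 ]), array([0.6534, 0.1891, 0.156 ])] tip-hole [-0.0001 -0.0025  0.0032] yaw diff [-1.27 -1.29]
```

```bash
python3 -m jog '[[0.0025,0,0,0,1],[0,0,0.008,0,1],[0,0,0.007,0,1],[0,0,0,0,1],[0,0,0,0,1]]' 40
python3 - <<'E'
from held import *
im=r.snapshot("wrist"); cv2.imwrite("pics/w13.png",im[:,:,::-1])
a=im[80:160,185:255,::-1]; b=im[80:160,385:455,::-1]
k=lambda a:cv2.resize(a,None,fx=5.6,fy=5.6,interpolation=cv2.INTER_CUBIC)
cv2.imwrite("pics/w13b.png",np.hstack([k(a),k(b)]))
im=r.snapshot("side");cv2.imwrite("pics/s13b.png",cv2.resize(im[160:310,190:330,::-1],None,fx=4,fy=4,interpolation=cv2.INTER_CUBIC))
E
```

```text
clock: 14.65
tool_pos: [0.5779, 0.2379, 0.1472]
eef_rot: [0.714, -0.7, -0.0, 0.0]
contact_force: [-0.4, 0.1, -2.7]
opening: 0.172
```

View pics/w13b.png

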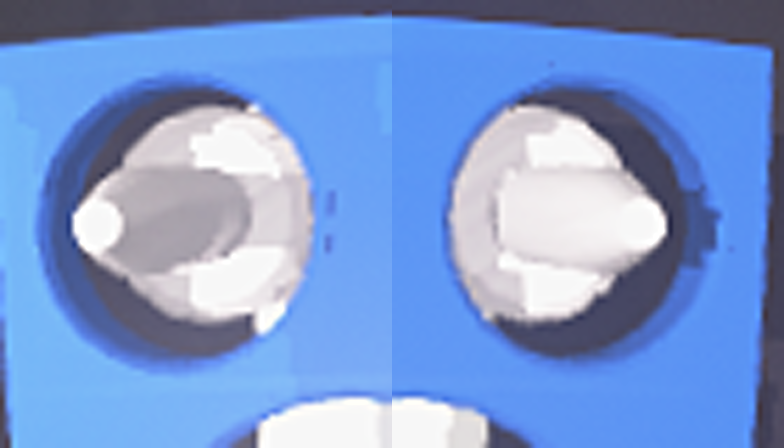

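View pics/s13b.png

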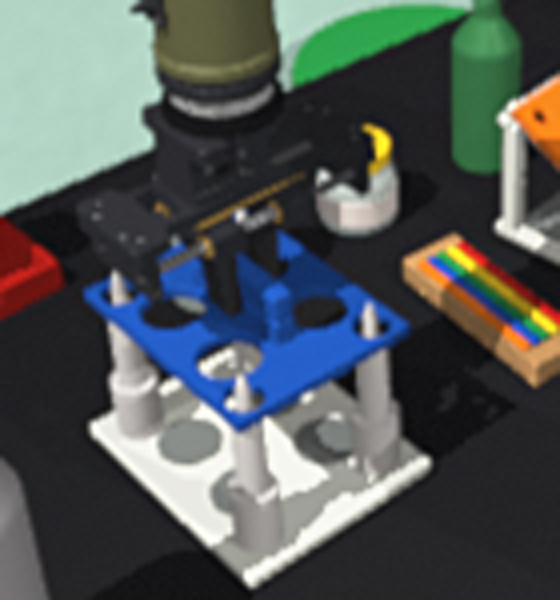

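```bash
python3 - <<'E'
from held import *
c=cal("wrist"); s=r.get_state(); zt=s["tool_pos"][2]
H=[onz(u,c,zt-.008) for u in ((216.3,120.0),(418.6,119.6))]; T=[onz(u,c,.156) for u in ((202.5,120.2),(429.6,120.2))]
print([h.round(4) for h in H],[t.round(4) for t in T],((T[0]+T[1]-H[0]-H[1])/2).round(4))
E
python3 -m jog '[[-0.0005,0,0.003,0,1],[0,0,0.004,0,1],[0,0,0.004,0,1],[0,0,0,0,1]]' 40
python3 -m jog '[[0,0,0.004,0,1],[0,0,0.004,0,1],[0,0,0,0,1]]' 40
```

```text
[array([0.651 , 0.2922, 0.1397]), array([0.6533, 0.1896, 0.1397])] [array([0.6515, 0.2935, 0.156 ]), array([0.6536, 0.1896, 0.156 ])] [0.0004 0.0007 0.0163]
clock: 15.15
tool_pos: [0.5776, 0.2382, 0.1359]
eef_rot: [0.714, -0.7, -0.0, 0.001]
contact_force: [0.2, 0.4, -2.0]
opening: 0.173
clock: 15.45
tool_pos: [0.5777, 0.2382, 0.128]
eef_rot: [0.714, -0.7, -0.0, 0.001]
contact_force: [-0.7, -0.3, -3.2]
opening: 0.176
```

The plate is past the upper shoulder without contact. I'll continue down to the lower shoulders.

```bash
python3 -m jog '[[0,0,0.01,0,1],[0,0,0.01,0,1],[0,0,0.01,0,1],[0,0,0.01,0,1],[0,0,0.005,0,1],[0,0,0,0,1]]' 40
python3 -m jog '[[0,0,0.003,0,1],[0,0,0.003,0,1],[0,0,0,0,1]]' 40
```

```text
clock: 16.05
tool_pos: [0.5775, 0.2381, 0.0825]
eef_rot: [0.714, -0.7, -0.0, 0.001]
contact_force: [-0.5, 0.4, -2.5]
opening: 0.18
clock: 16.35
tool_pos: [0.5781, 0.2383, 0.0775]
eef_rot: [0.714, -0.7, -0.0, 0.0]
contact_force: [-0.6, -0.5, -2.9]
opening: 0.174
```

```bash
python3 -m jog '[[0,0,0.001,0,1],[0,0,0.001,0,1],[0,0,0,0,1]]' 40
python3 -m jog '[[0,0,0.001,0,1],[0,0,0,0,1]]' 40
python3 - <<'E'
from held import *
im=r.snapshot("side");cv2.imwrite("pics/s14b.png",cv2.resize(im[160:310,190:330,::-1],None,fx=4,fy=4,interpolation=cv2.INTER_CUBIC))
E
```

```text
clock: 16.65
tool_pos: [0.5784, 0.2385, 0.0763]
eef_rot: [0.714, -0.7, 0.0, -0.0]
contact_force: [-1.3, -0.2, 2.6]
opening: 0.172
clock: 16.85
tool_pos: [0.5784, 0.2385, 0.0762]
eef_rot: [0.714, -0.7, 0.0, -0.0]
contact_force: [-2.5, -1.7, 9.6]
opening: 0.176
```

View pics/s14b.png

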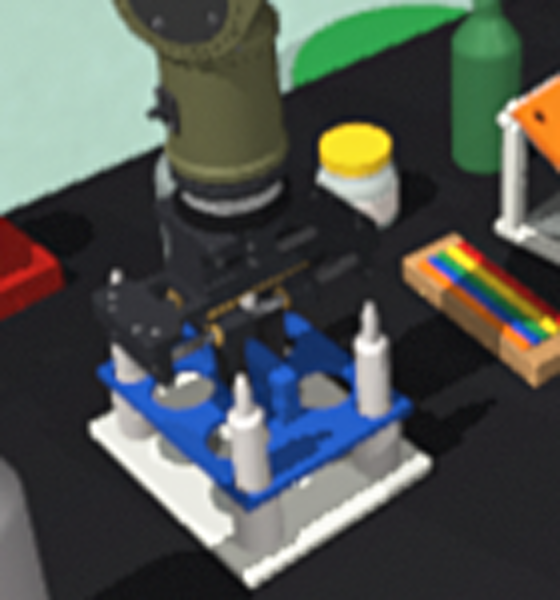

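The blue plate is seated: contact came at the expected TCP height of 0.076, with about 12 N of support. I'll open and lift away.

```bash
python3 -m jog '[[0,0,0,0,0.5],[0,0,0,0,0.5],[0,0,0,0,0.5],[0,0,0,0,0.5],[0,0,0,0,0.5],[0,0,0,0,0.5],[0,0,0,0,0.5],[0,0,0,0,0.5],[0,0,-0.01,0,0.5],[0,0,-0.03,0,0.5],[0,0,-0.04,0,0.5],[0,0,-0.05,0,0.5],[0,0,-0.05,0,0.5],[0,0,-0.05,0,0.5],[0,0,-0.05,0,0.5],[0,0,0,0,0.5]]' 40
python3 - <<'E'
from held import *
for n in ("wrist","side"):
    im=r.snapshot(n)
    cv2.imwrite(f"pics/{n}15.png",im[:,:,::-1])
E
```

```text
clock: 18.5
tool_pos: [0.5815, 0.24, 0.3636]
eef_rot: [0.714, -0.7, 0.003, -0.008]
contact_force: [0.3, -0.6, -1.1]
opening: 0.5
```

View pics/wrist15.png

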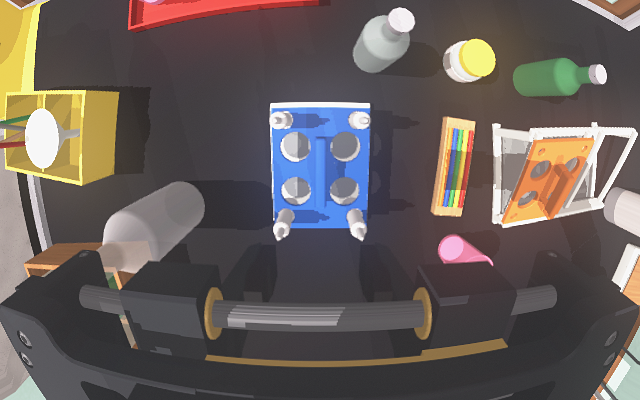

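View pics/side15.png

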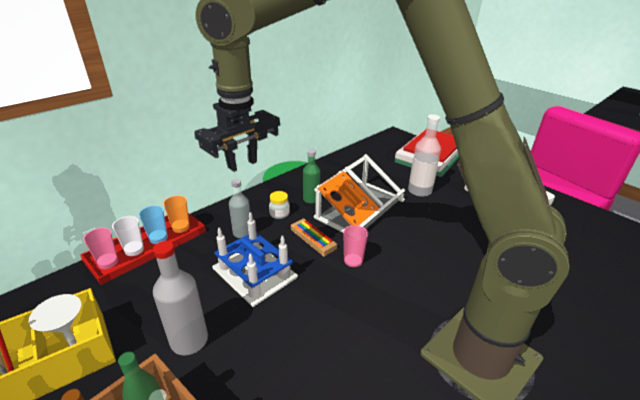

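The blue plate sits on the four posts, around (320,165) in the wrist view, and everything else is where it was. Next is the orange plate.

```bash
python3 -m jog '[[0.02,0.002,0,0,0.3],[0.044,0.002,0,0,0.3],[0.044,0.002,0,0,0.3],[0.044,0.002,0,0,0.3],[0.044,0.002,0,0,0.3],[0.044,0.003,0,0,0.3],[0.044,0.003,0,0,0.3],[0.044,0.003,0,0,0.3],[0.044,0.003,0,0,0.3],[0.022,0,0,0,0.3],[0,0,0.03,-0.02,0.3],[0,0,0.05,0,0.3],[0,0,0.05,0,0.3],[0,0,0.04,0,0.3],[0,0,0,0,0.3],[0,0,0,0,0.3]]'
python3 - <<'E'
from h import *
s=r.get_state();R=Ro.from_quat(s["eef_rot"]).as_matrix()
d=np.array([.5667,-.1548,.1176-.019])-s["tool_pos"]; print((R.T@d).round(4),R[:,0].round(4),np.degrees(np.arctan2(R[0,0],-R[1,0])))
im=r.snapshot("wrist"); cv2.imwrite("pics/w16.png",im[:,:,::-1])
E
```

```text
clock: 20.2
tool_pos: [0.5631, -0.1568, 0.1843]
eef_rot: [0.757, -0.654, -0.001, 0.001]
contact_force: [-0.1, 1.1, 0.1]
opening: 0.7
[-0.0015 -0.0041  0.0857] [ 1.450e-01 -9.894e-01 -4.000e-04] 8.338679824477888
```

View pics/w16.png

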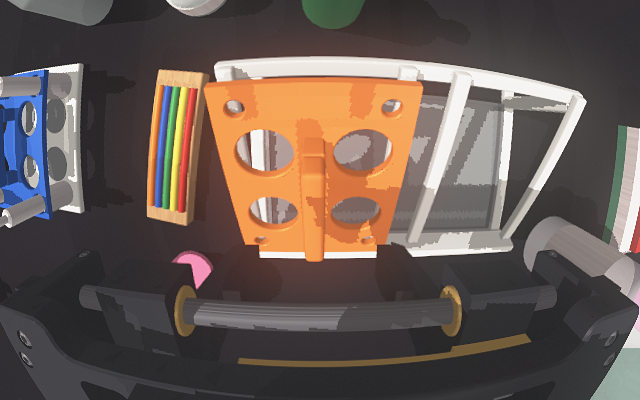

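The orange bar is at column 313. I'll correct by −1.5 mm and −4 mm, then descend and grip.

```bash
python3 -m jog '[[-0.0015,-0.004,0.03,0,0.3],[0,0,0.03,0,0.3],[0,0,0.015,0,0.3],[0,0,0.01,0,0.3],[0,0,0,0,1],[0,0,0,0,1],[0,0,0,0,1],[0,0,0,0,1],[0,0,0,0,1],[0,0,0,0,1],[0,0,0,0,1],[0,0,0,0,1],[0,0,0,0,1],[0,0,0,0,1]]' 30
python3 -m jog '[[0,0,0,0,1],[0,0,0,0,1]]' 30
```

```text
clock: 21.65
tool_pos: [0.5682, -0.1536, 0.1]
eef_rot: [0.757, -0.653, 0.0, -0.0]
contact_force: [-1.4, 1.8, 5.9]
opening: 0.179
clock: 21.85
tool_pos: [0.5682, -0.1536, 0.1]
eef_rot: [0.757, -0.653, 0.0, -0.0]
contact_force: [-1.1, 0.9, 4.7]
opening: 0.177
```

```bash
python3 -m jog '[[0,0,-0.005,0,1],[0,0,-0.015,0,1],[0,0,-0.03,0,1],[0,0,-0.04,0,1],[0,0,-0.04,0,1],[0,0,-0.03,0,1],[0.01,0.03,0,0,1],[0.012,0.03,0,0,1],[0.012,0.03,0,0,1],[0.012,0.03,0,0,1],[0.012,0.03,0,0,1],[0.012,0.03,0,0,1],[0,0,0.04,0,1],[0,0,0.04,0,1],[0,0,0.04,0,1],[0,0,0.04,0,1],[0,0,0.025,0,1],[0,0,0,0,1]]' 30
python3 -m jog '[[0,0,0.008,0,1],[0,0,0.008,0,1],[0,0,0.008,0,1],[0,0,0.008,0,1],[0,0,0.006,0,1],[0,0,0.005,0,1],[0,0,0.005,0,1],[0,0,0,0,1]]' 15
```

```text
clock: 23.65
tool_pos: [0.3982, -0.2485, 0.0719]
eef_rot: [0.757, -0.653, -0.003, 0.001]
contact_force: [-0.5, 0.0, -3.5]
opening: 0.176
clock: 24.45
tool_pos: [0.3996, -0.2493, 0.0261]
eef_rot: [0.757, -0.653, -0.001, 0.0]
contact_force: [0.7, 0.2, -2.1]
opening: 0.184
```

```bash
python3 -m jog '[[0,0,0.003,0,1],[0,0,0.003,0,1],[0,0,0.002,0,1],[0,0,0.001,0,1],[0,0,0,0,1]]' 15
python3 -m jog '[[0,0,0.001,0,1],[0,0,0.001,0,1],[0,0,0,0,1]]' 15
python3 - <<'E'
from held import *
im=r.snapshot("wrist"); cv2.imwrite("pics/w17b.png",cv2.resize(im[70:270,165:475,::-1],None,fx=2.5,fy=2.5,interpolation=cv2.INTER_CUBIC))
E
```

```text
clock: 24.95
tool_pos: [0.4003, -0.2494, 0.019]
eef_rot: [0.757, -0.653, 0.001, -0.0]
contact_force: [-0.4, 1.8, 14.2]
opening: 0.181
clock: 25.25
tool_pos: [0.4004, -0.2494, 0.0175]
eef_rot: [0.757, -0.653, 0.001, -0.0]
contact_force: [-0.3, 2.3, 19.9]
opening: 0.18
```

View pics/w17b.png

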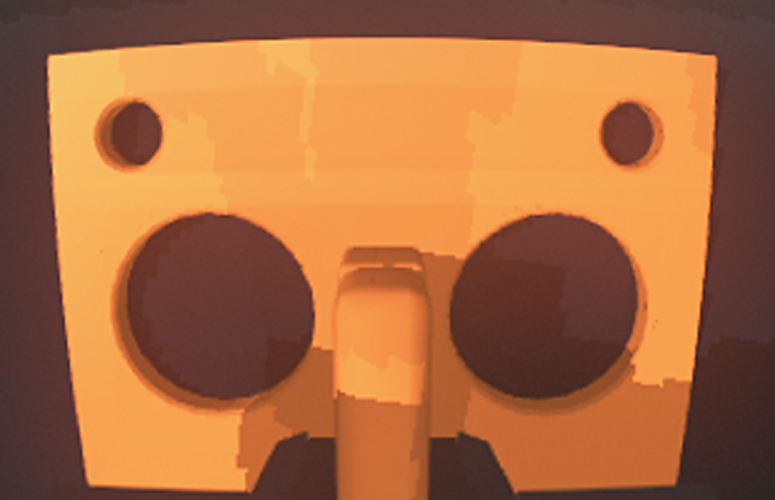

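The orange plate is flat on the table, with TCP 17.5 mm above its underside and a force of 20 N. I'll carry it to the rack.

```bash
python3 -m jog '[[0,0,-0.01,0,1],[0,0,-0.03,0,1],[0,0,-0.04,0,1],[0,0,-0.045,0,1],[0,0,-0.045,0,1],[0,0,-0.035,0.02,1],[-0.022,-0.013,0,0,1],[-0.042,-0.016,0,0,1],[-0.042,-0.016,0,0,1],[-0.042,-0.016,0,0,1],[-0.042,-0.016,0,0,1],[-0.042,-0.016,0,0,1],[-0.042,-0.016,0,0,1],[-0.042,-0.016,0,0,1],[-0.042,-0.016,0,0,1],[-0.042,-0.016,0,0,1],[-0.042,-0.016,0,0,1],[-0.042,-0.016,0,0,1],[0,0,0,0,1],[0,0,0,0,1]]' 40
python3 - <<'E'
from held import *
u=np.array([(130,123),(631,125),(212,302),(549,300),(46,45),(719,45)])/2.5+[165,70]
P=[(72,52),(72,-52),(33,36),(33,-36),(90,70),(90,-70)]
fit(P,u)
u=np.array([(129,133),(631,133),(213,310),(547,310),(48,55),(717,55)])/2.5+[165,70]
fit(P,u)
s=r.get_state();R=Ro.from_quat(s["eef_rot"]).as_matrix();print(s["tool_pos"],np.degrees(np.arctan2(R[0,0],-R[1,0])))
d=np.array([.58,.2383,.19])-s["tool_pos"];print((R.T@d).round(4))
E
```

```text
clock: 27.3
tool_pos: [0.5779, 0.2391, 0.2197]
eef_rot: [0.715, -0.699, -0.0, 0.001]
contact_force: [0.4, -0.9, -3.0]
opening: 0.174
in tool x,y,z mm [  2.9   1.4 -23.9] yaw,pitchup,roll deg [-0.09  4.23  0.  ] rms 0.49
world origin [0.5806 0.2405 0.1958] yaw 1.24 zaxis [-0.071 -0.     0.997] tool [0.5779 0.2391 0.2197]
in tool x,y,z mm [  0.7   1.5 -23.9] yaw,pitchup,roll deg [-0.08  3.84  0.  ] rms 0.31
world origin [0.5785 0.2405 0.1958] yaw 1.25 zaxis [-0.064 -0.     0.998] tool [0.5779 0.2391 0.2197]
[0.57787001 0.23906678 0.21966539] 1.3229576090644277
[ 0.0008 -0.0022  0.0297]
```

```bash
python3 -m jog '[[0.001,-0.002,0.02,0,1],[0,0,0.02,0,1],[0,0,0,0,1],[0,0,0,0,1]]' 40
python3 - <<'E'
from held import *
s=r.get_state();R=Ro.from_quat(s["eef_rot"]).as_matrix();print(s["tool_pos"],np.degrees(np.arctan2(R[0,0],-R[1,0])))
im=r.snapshot("wrist"); cv2.imwrite("pics/w18.png",im[:,:,::-1])
a=im[80:160,185:255,::-1]; b=im[80:160,385:455,::-1]
k=lambda a:cv2.resize(a,None,fx=5.6,fy=5.6,interpolation=cv2.INTER_CUBIC)
cv2.imwrite("pics/w18b.png",np.hstack([k(a),k(b)]))
im=r.snapshot("side");cv2.imwrite("pics/s18b.png",cv2.resize(im[160:310,190:330,::-1],None,fx=4,fy=4,interpolation=cv2.INTER_CUBIC))
E
```

```text
clock: 27.7
tool_pos: [0.5808, 0.2356, 0.1807]
eef_rot: [0.714, -0.7, 0.0, 0.001]
contact_force: [0.2, -0.6, -3.2]
opening: 0.178
[0.58079195 0.23563194 0.18068338] 1.086827331129124
```

View pics/w18b.png

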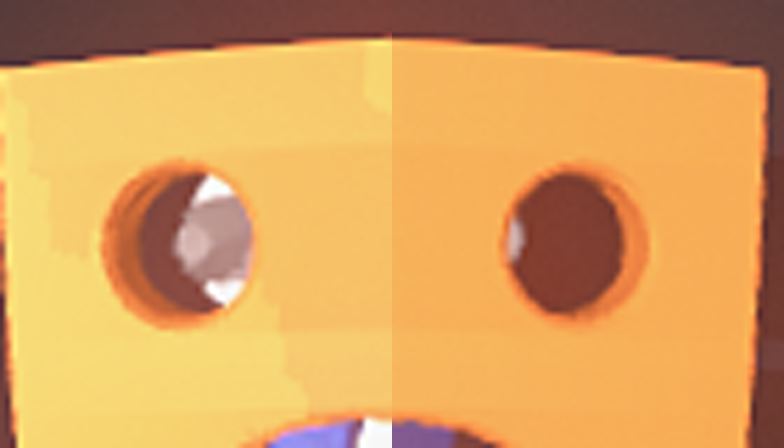

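View pics/s18b.png

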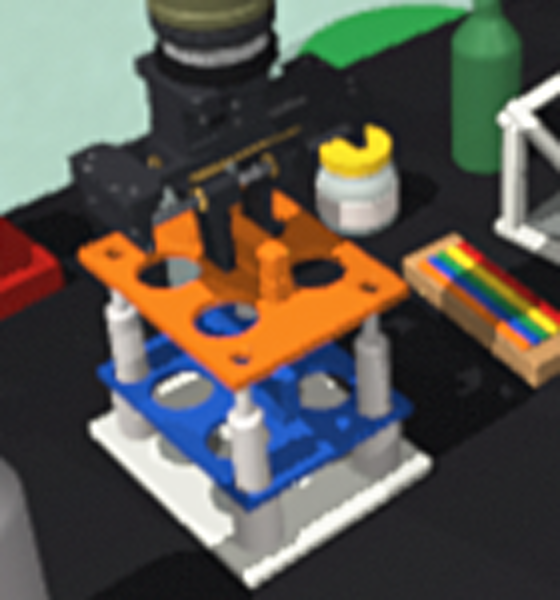

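```bash
cat > tip.py <<'E'
from held import *
def rel(H,T,off=.0175):
    c=cal("wrist"); s=r.get_state(); zt=s["tool_pos"][2]-off+.008; R=Ro.from_quat(s["eef_rot"]).as_matrix()
    H=np.array([onz(u,c,zt) for u in H]);T=np.array([onz(u,c,.156) for u in T])
    print("hole",H.round(4).tolist(),"tip",T.round(4).tolist()); d=(T-H); print("tip-hole in tool mm",(d@R*1e3).round(1).tolist(),"mean",(d.mean(0)@R*1e3).round(1))
    print("sep",np.linalg.norm(H[0,:2]-H[1,:2]).round(4),np.linalg.norm(T[0,:2]-T[1,:2]).round(4),"yaw",[np.degrees((q[1]-q[0])[0]/.104).round(2) for q in (H,T)],s["tool_pos"])
E
python3 -c "
from tip import *
rel([(216.9,123.6),(417.5,123.5)],[(220.2,122.9),(405,122.9)])"
```

```text
hole [[0.6526, 0.2911, 0.1723], [0.6546, 0.1883, 0.1723]] tip [[0.6524, 0.2945, 0.156], [0.6542, 0.1904, 0.156]]
tip-hole in tool mm [[-3.4, 0.1, 16.3], [-2.1, 0.5, 16.3]] mean [-2.8  0.3 16.3]
sep 0.1029 0.1042 yaw [np.float64(1.12), np.float64(0.95)] [0.58172762 0.23682857 0.18177845]
```

```bash
python3 -m jog '[[-0.0025,0,0,0,1],[0,0,0,0,1],[0,0,0.006,0,1],[0,0,0.006,0,1],[0,0,0,0,1],[0,0,0,0,1]]' 40
cat > look.py <<'E'
from held import *
import sys
n=sys.argv[1]
s=r.get_state();R=Ro.from_quat(s["eef_rot"]).as_matrix();print(s["tool_pos"],np.degrees(np.arctan2(R[0,0],-R[1,0])))
im=r.snapshot("wrist"); cv2.imwrite(f"pics/w{n}.png",im[:,:,::-1])
a=im[80:160,185:255,::-1]; b=im[80:160,385:455,::-1]
k=lambda a:cv2.resize(a,None,fx=5.6,fy=5.6,interpolation=cv2.INTER_CUBIC)
cv2.imwrite(f"pics/w{n}b.png",np.hstack([k(a),k(b)]))
im=r.snapshot("side");cv2.imwrite(f"pics/s{n}b.png",cv2.resize(im[160:310,190:330,::-1],None,fx=4,fy=4,interpolation=cv2.INTER_CUBIC))
E
python3 look.py 19
```

```text
clock: 28.4
tool_pos: [0.5809, 0.2398, 0.1682]
eef_rot: [0.714, -0.7, -0.0, 0.0]
contact_force: [0.6, 0.4, -2.2]
opening: 0.177
[0.58089315 0.23977723 0.16823599] 1.1851164911034542
```

View pics/w19b.png

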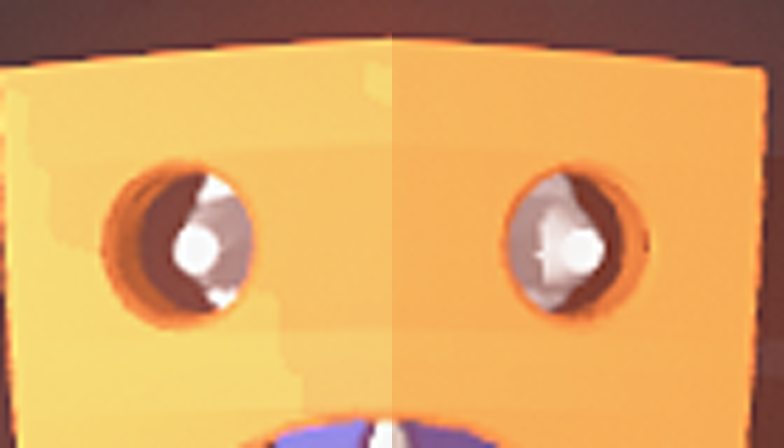

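View pics/s19b.png

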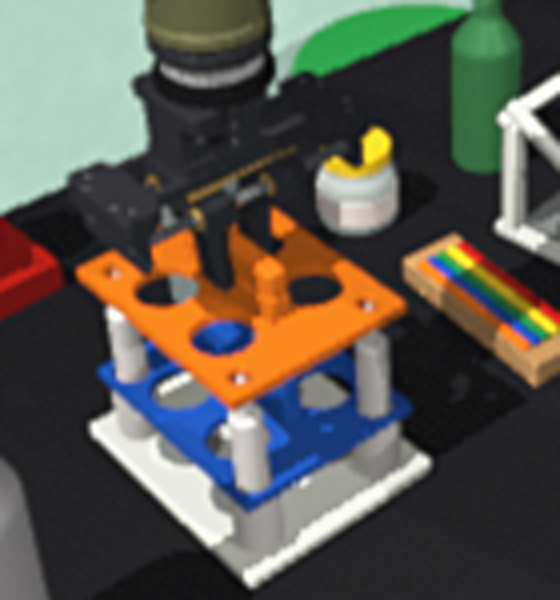

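```bash
python3 -c "
from tip import *
rel([(216.9,123.6),(417.5,123.5)],[(220,124.5),(419.1,124.5)])"
```

```text
hole [[0.652, 0.2943, 0.1592], [0.6542, 0.1915, 0.1592]] tip [[0.6514, 0.2936, 0.156], [0.6536, 0.1895, 0.156]]
tip-hole in tool mm [[0.6, 0.7, 3.2], [2.0, 0.6, 3.2]] mean [1.3 0.6 3.2]
sep 0.1028 0.1041 yaw [np.float64(1.18), np.float64(1.24)] [0.58123875 0.23995715 0.1687092 ]
```

```bash
python3 -m jog '[[0.0013,0.0005,0,0,1],[0,0,0.004,0,1],[0,0,0.003,0,1],[0,0,0,0,1],[0,0,0,0,1]]' 40
python3 look.py 20
```

```text
clock: 29.0
tool_pos: [0.5806, 0.2386, 0.1615]
eef_rot: [0.714, -0.7, -0.0, 0.0]
contact_force: [0.6, -0.0, -1.9]
opening: 0.173
[0.58055405 0.23864177 0.16150786] 1.1920122510550564
```

View pics/w20b.png

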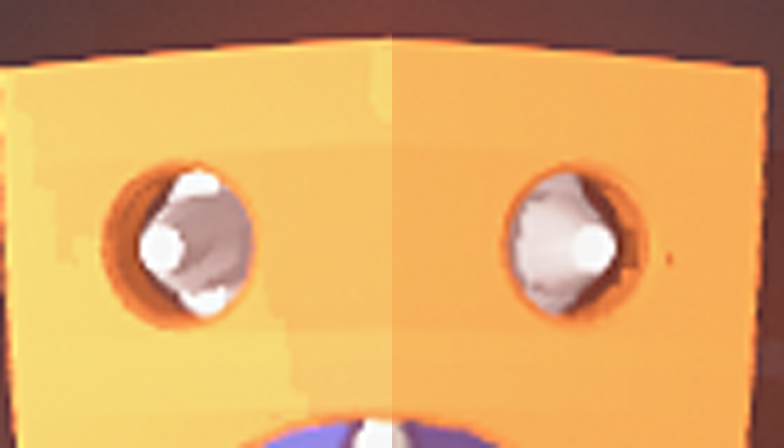

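View pics/s20b.png

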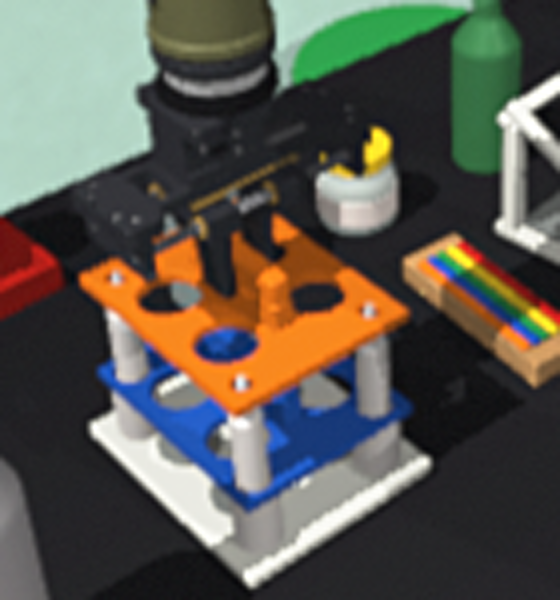

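```bash
python3 -c "
from tip import *
rel([(216.9,123.6),(417.5,123.5)],[(213.75,124.1),(421.1,124.1)])"
python3 -m jog '[[0,0.0003,0.004,0,1],[0,0,0.004,0,1],[0,0,0.003,0,1],[0,0,0,0,1],[0,0,0,0,1]]' 40
python3 look.py 21
```

```text
hole [[0.6515, 0.293, 0.1522], [0.6537, 0.1903, 0.1522]] tip [[0.6514, 0.2935, 0.156], [0.6536, 0.1895, 0.156]]
tip-hole in tool mm [[-0.4, 0.1, -3.8], [0.7, 0.1, -3.8]] mean [ 0.1  0.1 -3.8]
sep 0.1028 0.104 yaw [np.float64(1.18), np.float64(1.18)] [0.58071958 0.23868147 0.16172539]
clock: 29.6
tool_pos: [0.5803, 0.2386, 0.1505]
eef_rot: [0.714, -0.7, -0.0, 0.0]
contact_force: [-0.0, -1.3, -3.3]
opening: 0.176
[0.58030692 0.23860351 0.1505412 ] 1.189415022144935
```

View pics/w21b.png

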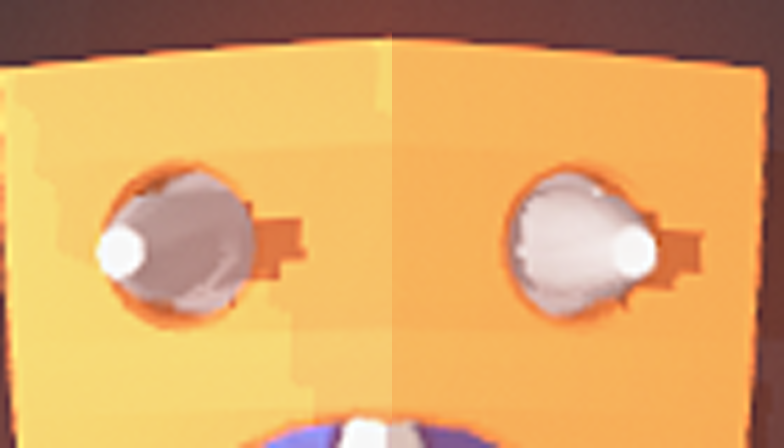

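View pics/s21b.png

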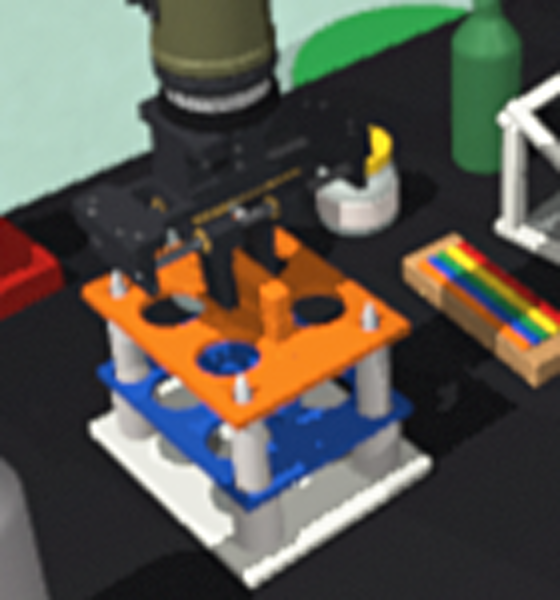

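All four pins are through without side force. 7 mm remain.

```bash
python3 -m jog '[[0,0,0.003,0,1],[0,0,0.002,0,1],[0,0,0.001,0,1],[0,0,0,0,1]]' 40
python3 -m jog '[[0,0,0.001,0,1],[0,0,0.001,0,1],[0,0,0,0,1],[0,0,0,0,1]]' 40
```

```text
clock: 30.1
tool_pos: [0.5802, 0.2386, 0.1444]
eef_rot: [0.714, -0.7, -0.0, 0.0]
contact_force: [-0.0, 0.3, -3.3]
opening: 0.179
clock: 30.5
tool_pos: [0.5805, 0.2387, 0.1437]
eef_rot: [0.714, -0.7, 0.0, -0.0]
contact_force: [-1.4, -1.1, 6.2]
opening: 0.174
```

```bash
python3 -m jog '[[0,0,0.001,0,1],[0,0,0,0,1],[0,0,0,0,1]]' 40
python3 look.py 22
```

```text
clock: 30.8
tool_pos: [0.5805, 0.2387, 0.1436]
eef_rot: [0.714, -0.7, 0.0, -0.0]
contact_force: [-4.2, -2.4, 10.7]
opening: 0.175
[0.58049729 0.23868991 0.14358631] 1.1829114504820086
```

View pics/s22b.png

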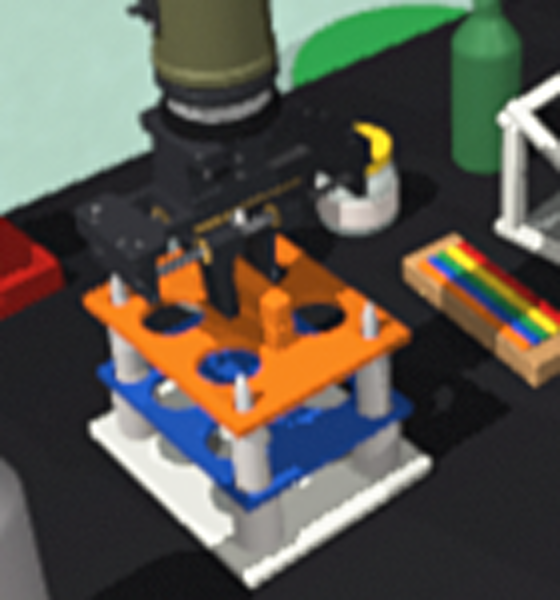

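It's seated on the upper shoulders. I'll release, rise, and check.

```bash
python3 -m jog '[[0,0,0,0,0.5],[0,0,0,0,0.5],[0,0,0,0,0.5],[0,0,0,0,0.5],[0,0,0,0,0.5],[0,0,0,0,0.5],[0,0,0,0,0.5],[0,0,0,0,0.5],[0,0,-0.01,0,0.5],[0,0,-0.03,0,0.5],[0,0,-0.04,0,0.5],[0,0,-0.05,0,0.5],[0,0,-0.05,0,0.5],[0,0,-0.04,0,0.5],[0,0,0,0,0.5],[0,0,0,0,0.5]]' 40
python3 - <<'E'
from held import *
for n in ("wrist","side","scene"):
    im=r.snapshot(n); cv2.imwrite(f"pics/{n}23.png",im[:,:,::-1])
    if n=="side":cv2.imwrite(f"pics/s23b.png",cv2.resize(im[160:310,190:330,::-1],None,fx=4,fy=4,interpolation=cv2.INTER_CUBIC))
c=cal("side"); cw=cal("wrist")
# predicted corners for seated plates
Rz=Ro.from_euler("z",1.15,degrees=True).as_matrix(); P=np.array([[x,y,0] for x,y in ((.09,.07),(.09,-.07),(-.09,-.07),(-.09,.07))])
for nm,z in (("orange",.134),("blue",.068)):
    Q=P@Rz.T+[.581,.2385,z]; print(nm,"side zoom",((proj(Q,c)-[190,160])*4).round(0).tolist(),"wrist",proj(Q,cw).round(0).tolist())
E
```

```text
clock: 32.5
tool_pos: [0.5805, 0.2387, 0.3632]
eef_rot: [0.714, -0.7, 0.0, -0.001]
contact_force: [-0.3, 0.1, -0.3]
opening: 0.501
orange side zoom [[78.0, 294.0], [244.0, 212.0], [403.0, 328.0], [232.0, 428.0]] wrist [[260.0, 100.0], [377.0, 100.0], [371.0, 241.0], [265.0, 241.0]]
blue side zoom [[91.0, 365.0], [251.0, 282.0], [406.0, 401.0], [241.0, 503.0]] wrist [[268.0, 102.0], [368.0, 102.0], [364.0, 223.0], [272.0, 223.0]]
```

View pics/s23b.png

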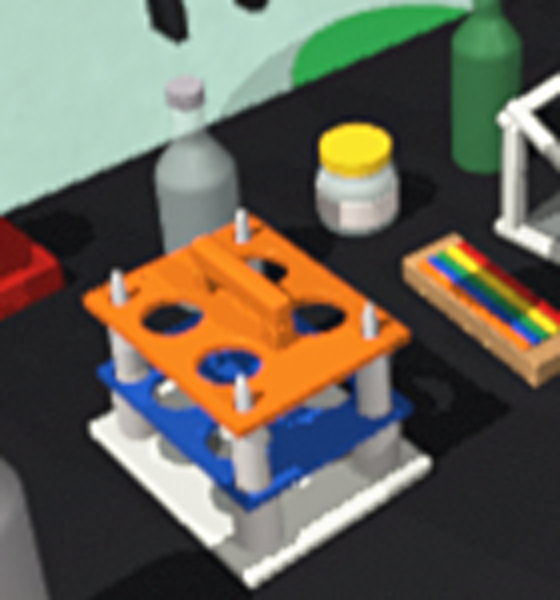

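View pics/wrist23.png

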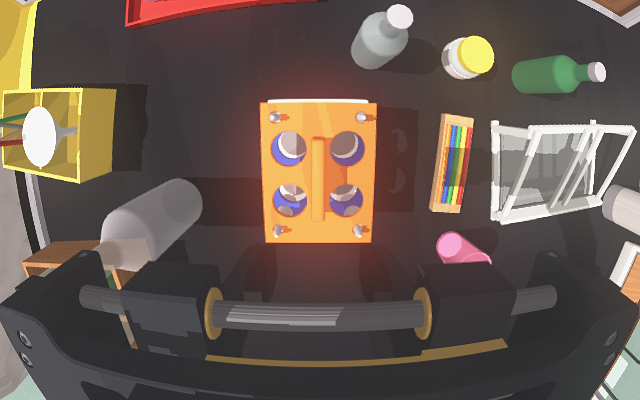

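View pics/scene23.png

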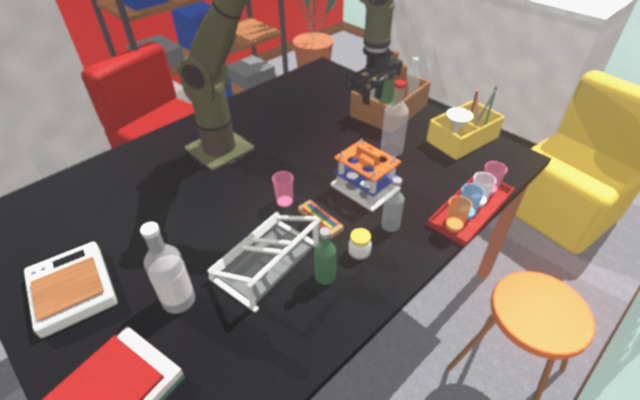

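Both plates match the predicted seated corners. In the wrist view orange was predicted at (260,100)–(371,241) and observed at about (261,102)–(371,242). The other objects are unmoved, so I'm handing in.

```bash
python3 -c "
from plant import r
print(r.finish_job())"
```

```text
the job is handed in; nothing more can be done
None
```

The blue plate is on the lower shoulders and the orange plate is on the upper shoulders, grip upward, placed in that order. The job was handed in at about 32.6 s with the gripper well clear of the rack.

- **How it was done:** The tool cannot tilt, so I pressed each plate flat on free table to level it after lifting it off the stand, then carried it to the rack. I centred each one on the pin tips with the wrist camera before lowering.
- **Seating heights:** Each plate met resistance where it should. The tool tip was at 0.076 m for blue and 0.1436 m for orange, with about 12–14 N of support.
- **Last pictures:** All four pins stand through the orange plate. Its wrist-view corners match the seated pose to about 2 pixels. The blue plate looks flat below it. The bottles, cup, jar and pen box look unmoved.
- **What disagreed:** The wrist-camera fit showed a 3–4° tilt and 6–8 mm in height even with the plate flat on the table. I took that as a constant error and went by heights and forces. The side view was a uniform 1–2 pixels off the prediction.

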